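# Wind film on with the bulk loader's folding crank

### The job

Wind film onto the cassette in the bulk film loader: swing its folded crank arm up and right over until it snaps into its latch, then turn the crank clockwise by its knob until the counter's pointer comes up against the preset frame stop, without pushing the stop off its setting. Let go with the crank still swung out and latched, and leave the other things on the shelf where they stand.

Things in the scene. Friction and masses are not known exactly. Their poses are not given: they have to be found in the camera images.
- loader: Bulk film loader, black plastic, held to the shelf by suction feet (cannot shift). Cassette chamber 72 x 100 mm with the crank on top; beside it a round drum 127 mm across, centred 25 mm along x and 108 mm along y of this frame; flat top 60 mm above the shelf. Origin on the shelf under the crank axis; z up, y the way the folded crank arm points (to the drum), x along the fold hinge as parked.
- crank_axis (a point): Point on the crank's vertical turning axis, 85.5 mm above the shelf, level with the fold hinge; axes as the loader's. The crank's milled aluminium wheel is 51 mm across, its boss tops out at 82 mm. A fork of two cheeks on it (23 mm wide, tops at 92.5 mm) reaches 35 mm out along -y as parked; a spring plunger's end sticks out 21 mm to +x there.
- crank_hinge (a point): Centre of the crank arm's fold hinge: 10 mm from the crank axis along the loader's -y as parked, 85.5 mm above the shelf; it goes round with the wheel. The hinge line is level, along the loader's x as parked. The arm is flat steel, 10 mm wide and 7 mm thick, 49 mm from hinge to end; its round hinge eye tops out at 98 mm.
- crank_knob (a point): Middle of the knob, a plastic cylinder 16 mm thick, 19.5 mm long, spinning freely, square to the arm 46 mm from the hinge, 13.5 mm off the arm's mid-plane. Folded it hangs under the arm's overhanging end: 36 mm from the crank axis, 72 mm high, sides free from 63 to 81 mm height. Swung over and latched it stands up: 56 mm from the axis on the other side, 99 mm high, sides free from 90 to 109 mm.
- crank_fold (a joint): Fold angle of the arm (rad): 0 folded flat, grows as the knob end goes up and over, 3.14 swung fully out and latched. The stiff hinge stays where it is left. At about 2.7 the arm meets a spring plunger in the fork: pressing the knob down with some 7 N snaps it past into the latch (about 10 N lifts it out again). Until it is latched an inner bolt blocks the wheel.
- crank (a joint): Turn of the crank wheel (rad), 0 as parked, growing clockwise seen from above; it turns clockwise only, with a drag of about 2 N at the knob. Each full turn of the crank moves the counter a quarter turn. The arm with its knob goes round with the wheel.
- counter_pointer (a point): Near the tip of the frame counter's pointer, 40.5 mm from the counter's centre, 70 mm above the shelf. The counter is a black dial 64 mm across in the middle of the drum's top; the pointer is a raised aluminium bar 5 mm wide, from the centre to 43 mm out. It goes clockwise, geared to the crank.
- stop_tab (a point): Preset frame stop: an upright aluminium tab 6 mm wide, 11 mm tall, on a stiff ring round the dial, 40.5 mm from the counter's centre, 70 mm above the shelf. The pointer comes up hard against it when the two points are about 5 mm apart; the crank then will not go on. More than about 35 N at the knob pushes the stop round.
- tank_mid (a point): Plastic developing tank, black, upright cylinder 104 mm wide and 150 mm tall; the point is its middle. Not part of the job.
- reel_mid (a point): Stainless wire film reel standing on one end, 88 mm wide, 42 mm tall; the point is its middle. Not part of the job.
- canister1_mid (a point): Clear plastic film canister standing beside the loader, 33 mm wide, 52 mm tall; the point is its middle. Not part of the job.
- canister2_mid (a point): Clear plastic film canister standing beside the loader, 33 mm wide, 52 mm tall; the point is its middle. Not part of the job.
- canister3_mid (a point): Clear plastic film canister standing beside the loader, 33 mm wide, 52 mm tall; the point is its middle. Not part of the job.
- canister4_mid (a point): Clear plastic film canister standing beside the loader, 33 mm wide, 52 mm tall; the point is its middle. Not part of the job.
- clip1_mid (a point): Aluminium film clip lying flat, 82 x 16 x 13 mm, one of a pair; the point is its middle. Not part of the job.
- clip2_mid (a point): Aluminium film clip lying flat, 82 x 16 x 13 mm, one of a pair; the point is its middle. Not part of the job.

How it is judged (in metres and radians):
On the way, in this order (a step that is already met when the one before it is completed fails the run):
1. the crank arm is swung right over and latched (value of joint crank_fold above 3.06 rad), for 0.2 s.
2. with the arm latched, the crank is wound at least half a turn clockwise (value of joint crank_fold above 3.06 rad and value of joint crank above 3.14 rad), for 0.1 s.
At the end, for the whole second after the job is handed in: The counter's pointer stands against the frame stop (their two points less than 9.5 mm apart, which leaves a gap of some 4 mm at most), the crank arm is swung out and latched (fold angle above 3.06 rad) and the crank is at rest (distance between counter_pointer and stop_tab below 0.0095 m and value of joint crank_fold above 3.06 rad and velocity of joint crank between -0.05 and 0.05 rad/s); the robot touches nothing.
It fails at once if the frame stop is pushed more than 4 mm off its setting (distance of stop_tab from where it was at the start of the episode above 0.004 m).
It fails at once if one of the other things on the shelf is shifted or lifted by more than 30 mm (distance of any of tank_mid, reel_mid, canister1_mid, canister2_mid, canister3_mid, canister4_mid, clip1_mid, clip2_mid from where it was at the start of the episode above 0.03 m).
It also fails if it takes over 67 s, if anything falls off the work surface, if the arm or the gripper's body presses on something with over 40 N, if the wrist force passes 120 N, or if a joint passes its speed limit or range.

### The arm

A 6-joint arm with a two-finger parallel gripper is mounted at the origin on the work surface. World frame = base frame: x ahead of the robot, y to its left, z up, the work surface at z = 0. Lengths are in mm, angles in rad, forces in N, time in s.
With the tool pointing down it reaches from about 275 to 1000 mm from the base axis. Payload 8.4 kg.
Tool frame: the origin (TCP) lies at the very end of the fingers, on their centre line; the grasp point (between the pads) lies 19 mm behind it; x points along the fingers, y is the direction in which the jaws open and shut, and the axes are right-handed (so a half turn about x gives the same grasp; the last joint's range is limited). The gripper opens to 85 mm and grips with 20 to 120 N. Pads are 22 mm wide; open, the fingers measure 114 mm over their backs; the gripper's body (76 mm by 85 mm) begins 54 mm behind the grasp point. The pads swing forward as they close: fully open they stand 13 mm farther back than shut.
Start: joints at [-1.293, 0.353, 1.633, -0, 1.155, -0.002], TCP at [172.601, -600.697, 231.281] pointing down, gripper open.
Joint ranges: [-2.63, 2.63], [-0.92, 2.1], [0.06, 2.66], [-1.3, 4.44], [0, 2.69], [-3.02, 3.02]. Speed limits (rad/s): [2.22, 2.22, 2.79, 3.14, 3.14, 3.14].

### API

Orientations are given as [roll, pitch, yaw] about the fixed x, y, z axes, in that order (R = Rz(yaw) Ry(pitch) Rx(roll)).
In Python, from rig import r, grab_frame, camera_params, sign_off gives the robot as it stands.
- The arm moves only by the tool drive_tool, never from a script. Its argument "rows" is one flat list of numbers, 7 for each row, row after row: the shift along the tool's x, y, z in mm, then the turn, a rotation vector about the tool's x, y, z in degrees, then the opening in per cent of the stroke, from 0 (shut) to 100 (fully open). In form: [x, y, z, rx, ry, rz, fingers, x, y, z, rx, ry, rz, fingers, ...]. A call has 1 to 10 rows; each row is the pose to reach, as a shift and turn from the pose measured when the call began, along the tool's axes at that moment; what a row does not reach only later rows make up. A row lasts 1/8 s, in which the tool goes at most 62.5 mm and 10.7 degrees, less where a joint would pass 70% of its speed; a pose out of reach is approached as far as the arm can. A call with a gripper value outside its range is refused whole. The fingers move at their own pace and stop on an object; "newtons" is the grip in N (left out, the last holds). Time passes only in rows, so rows that repeat a pose let the fingers close. It gives the time, the measured TCP pose, the force and the opening at its end, in the units of the state.
- r.sense(): the state, without advancing time (a new reading comes with each control period).
- grab_frame(name): name is "side" or "top"; returns the picture (400x640x3 uint8, red, green, blue); there is no depth.
- camera_params(name): a dict with "vertical_fov" (degrees; the focal length in pixels is half the picture's height over the tangent of half this angle, whatever the lens; pixels are square), "cx", "cy" (the principal point, pixels), "pose" (4x4, takes a point from camera to world coordinates). Camera axes: x right, y down, z forward; pixel columns grow to the right and rows downward; lengths in mm; the calibration is good to about 2 mm. A picture is of the moment at which its call begins. camera_params takes no time and is no camera call.
- sign_off(): hands the job in, once; it reports no verdict.
The state is a dict: "clock": time; "qpos": joint angles; "qvel": joint speeds; "joint_efforts": joint torques, N m; "eef_pos": TCP position; "tcp_rot": TCP orientation; "contact_force": force on the tool from outside, world axes, zero at the start; "wrist_torque": the same for the moment, N m; "opening": opening from 0.0 (shut) to 1.0 (fully open).
Only numpy, scipy, OpenCV 4.12 (cv2) and the standard library are available. Lean on these libraries where they do the work, as an engineer would, in place of code of your own. Each camera call takes 0.05 s, during which the arm holds its last target.

## Working session

There is one attempt and no reset: what is moved stays moved. The work goes in short steps, Python scripts to look and compute and a tool call to move; the robot and the scene stay as the last step left them, time stands still between calls to the robot, and variables do not carry over. Pictures are saved under pics/ and viewed, and the job is handed in when it is done.

Besides the shell and the picture viewer there is one more tool, called after "Call:" in YAML: its name, and indented under it one key for each argument. drive_tool: Moves the arm, as the interface text tells. Its arguments: {"type":"object","properties":{"rows":{"type":"array","items":{"type":"number"}},"newtons":{"type":"number"}},"required":["rows"]}

```bash
mkdir -p pics; ls; python3 - <<'E'
from rig import r, grab_frame, camera_params, sign_off
import cv2
print(r.sense())
for n in("side","top"):
    im=grab_frame(n); cv2.imwrite(f"pics/{n}0.png",im[:,:,::-1]); print(n,camera_params(n))
E
```

```text
pics
{'clock': 0.0, 'qpos': array([-1.29339742e+00,  3.53667352e-01,  1.63417560e+00, -1.59794520e-05,
        1.15521016e+00, -2.39392992e-03]), 'qvel': array([ 2.35445950e-03,  1.62114897e-03, -6.47050436e-04,  1.00579315e-03,
       -1.23116979e-04,  1.04714064e-06]), 'joint_efforts': array([-2.02058545e-03, -6.05261278e+01, -3.42066014e+01, -1.70189892e-04,
        9.27126763e-03,  2.89052009e-07]), 'eef_pos': array([ 172.45820804, -600.20945252,  230.5319576 ]), 'tcp_rot': array([-1.56318695,  1.5693358 ,  1.85820501]), 'contact_force': array([-0.26247346, -0.05606005,  0.10248526]), 'wrist_torque': array([ 0.00806082, -0.02256983,  0.01598737]), 'opening': 1.0002505552870096}
side {'vertical_fov': 47.227347921827246, 'cx': 316.406069758182, 'cy': 204.4359994426131, 'pose': array([[-7.55484462e-01, -4.77127754e-01,  4.48990351e-01,
         7.14462374e+01],
       [-6.55129192e-01,  5.42833457e-01, -5.25487945e-01,
         5.67342009e+02],
       [ 6.99789832e-03, -6.91144663e-01, -7.22682562e-01,
         8.16017903e+02],
       [ 0.00000000e+00,  0.00000000e+00,  0.00000000e+00,
         1.00000000e+00]])}
top {'vertical_fov': 51.75167645033156, 'cx': 315.37793230472613, 'cy': 199.8789637756057, 'pose': array([[ 1.32542819e-03, -9.95738458e-01,  9.22126202e-02,
         4.24394308e+02],
       [-9.99271415e-01, -4.83608485e-03, -3.78583013e-02,
         2.35765851e+01],
       [ 3.81429146e-02, -9.20952571e-02, -9.95019388e-01,
         1.08469680e+03],
       [ 0.00000000e+00,  0.00000000e+00,  0.00000000e+00,
         1.00000000e+00]])}
```

View pics/side0.png

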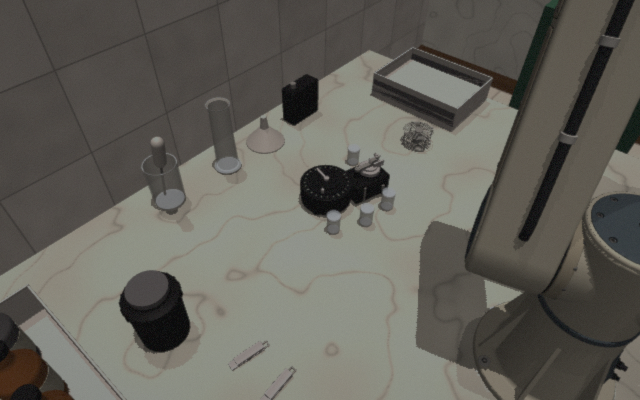

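View pics/top0.png

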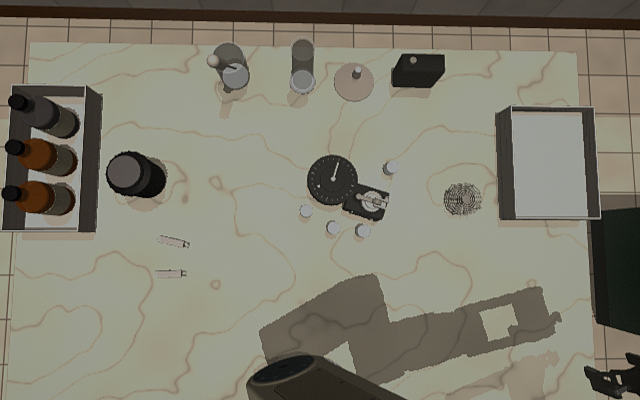

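```bash
python3 - <<'E'
import cv2
a=cv2.imread("pics/top0.png")[140:250,290:410]; cv2.imwrite("pics/tc.png",cv2.resize(a,None,fx=5,fy=5,interpolation=cv2.INTER_CUBIC)+0)
a=cv2.imread("pics/side0.png")[135:245,285:405]; cv2.imwrite("pics/sc.png",cv2.resize(a,None,fx=5,fy=5,interpolation=cv2.INTER_CUBIC))
E
```

```text
(no output)
```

View pics/tc.png

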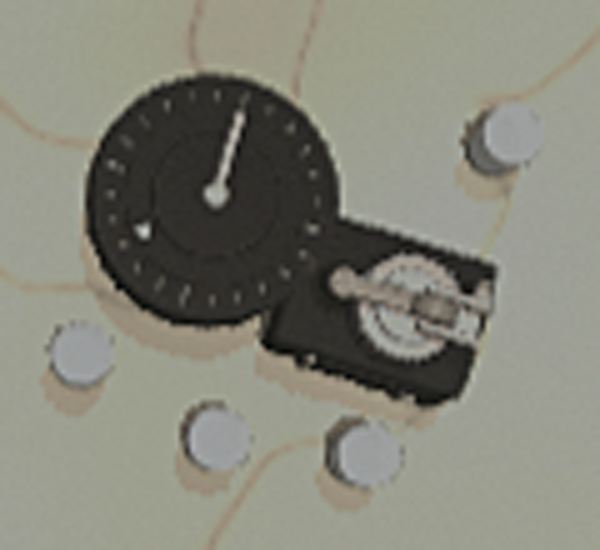

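View pics/sc.png

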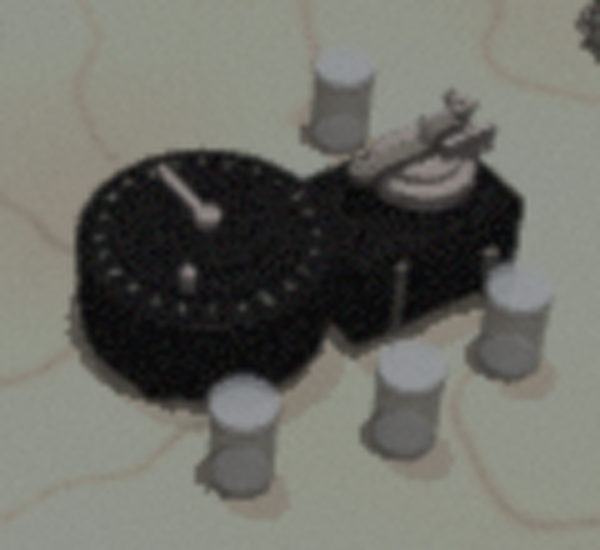

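```bash
python3 - <<'E'
import cv2
a=cv2.imread("pics/top0.png")[172:226,335:395]; cv2.imwrite("pics/tc2.png",cv2.convertScaleAbs(cv2.resize(a,None,fx=11,fy=11,interpolation=cv2.INTER_CUBIC),alpha=1.5))
a=cv2.imread("pics/side0.png")[145:205,340:400]; cv2.imwrite("pics/sc2.png",cv2.convertScaleAbs(cv2.resize(a,None,fx=10,fy=10,interpolation=cv2.INTER_CUBIC),alpha=1.5))
E
```

```text
(no output)
```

View pics/tc2.png

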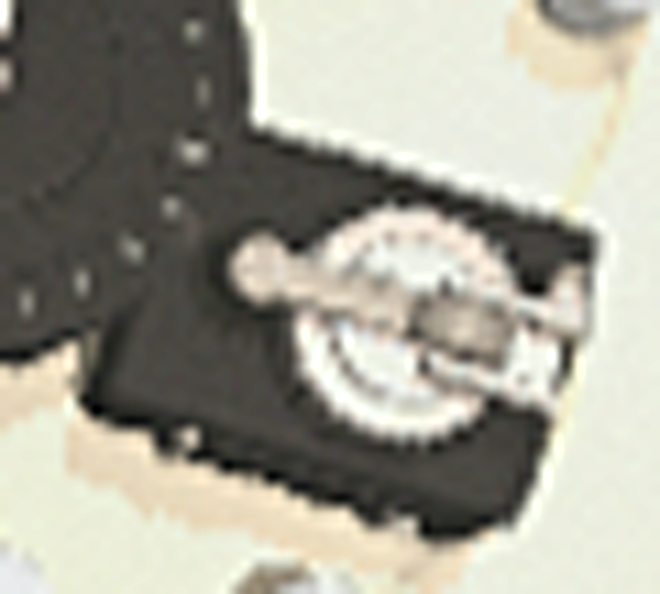

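View pics/sc2.png

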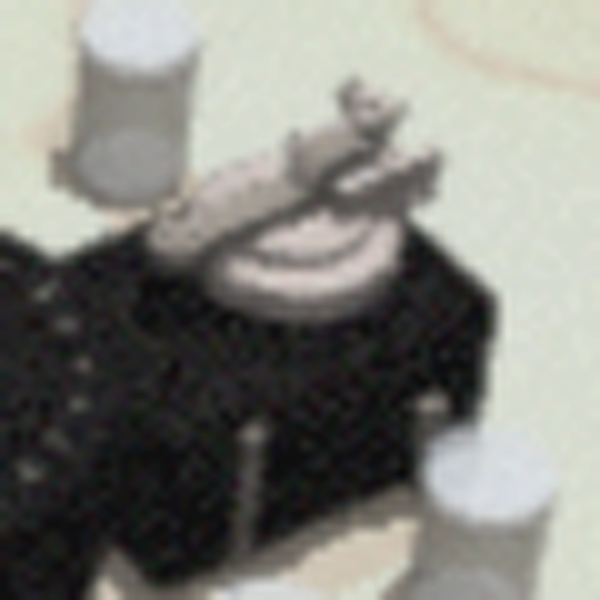

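```bash
cat > h.py <<'E'
import numpy as np
from rig import r, grab_frame, camera_params, sign_off
from scipy.optimize import least_squares
from scipy.spatial.transform import Rotation as Ro
C={n:camera_params(n) for n in("side","top")}
def proj(n,P):
    c=C[n];T=np.linalg.inv(c["pose"]);f=200/np.tan(np.radians(c["vertical_fov"]/2))
    q=T[:3,:3]@np.asarray(P,float)+T[:3,3]
    return np.array([c["cx"]+f*q[0]/q[2],c["cy"]+f*q[1]/q[2]])
def ray(n,uv,z):
    c=C[n];f=200/np.tan(np.radians(c["vertical_fov"]/2))
    d=c["pose"][:3,:3]@np.array([(uv[0]-c["cx"])/f,(uv[1]-c["cy"])/f,1]);o=c["pose"][:3,3]
    return o+d*(z-o[2])/d[2]
def crop(u,v,x0,y0,s): return np.array([(u+.5)/s-.5+x0,(v+.5)/s-.5+y0])
E
python3 - <<'E'
from h import *
obs=[("top",crop(407,323,335,172,11),(0,0,74)),
("top",crop(260,268,335,172,11),(0,36,82)),
("top",crop(213,199.5,290,140,5),(25,108,60)),
("top",crop(215,195,290,140,5),(25,108,72)),
("side",crop(208,213,285,135,5),(25,108,72)),
("top",crop(462,328,335,172,11),(0,-10,97)),
("side",crop(300,272,340,145,10),(0,0,73)),
]
for n,uv,L in obs: print(n,uv,L,ray(n,uv,L[2]))
def W(p,L): c,s=np.cos(p[2]),np.sin(p[2]); return np.array([p[0]+c*L[0]-s*L[1],p[1]+s*L[0]+c*L[1],L[2]])
def res(p): return np.concatenate([proj(n,W(p,L))-uv for n,uv,L in obs])
for y0 in (0,1.57,3.14,-1.57):
    s=least_squares(res,[430,-100,y0],loss="soft_l1"); print(s.cost,s.x,np.round(s.fun,2))
pt=ray("top",crop(240,108,290,140,5),70);st=ray("top",crop(144,230,290,140,5),72);ct=ray("top",crop(215,195,290,140,5),70)
print(pt,st,ct,[np.degrees(np.arctan2(*(q-ct)[1::-1])) for q in(pt,st)],np.linalg.norm(st-ct))
print(Ro.from_euler("xyz",r.sense()["tcp_rot"]).as_matrix())
E
```

```text
top [371.54545455 200.90909091] (0, 0, 74) [ 516.1743777 -154.0434835   74.       ]
top [358.18181818 195.90909091] (0, 36, 82) [ 527.62078888 -119.76055174   82.        ]
top [332.2 179.5] (25, 108, 60) [570.99444726 -57.64750904  60.        ]
top [332.6 178.6] (25, 108, 72) [571.54009024 -57.69777866  72.        ]
side [326.2 177.2] (25, 108, 72) [575.06330407 -57.05006704  72.        ]
top [376.54545455 201.36363636] (0, -10, 97) [ 513.03905273 -162.16314609   97.        ]
side [369.55 171.75] (0, 0, 73) [ 508.2245816  -140.19401364   73.        ]
4.239517932983498 [ 516.13798505 -152.8619208  -433.84556499] [-0.47  0.01 -0.5   0.26 -0.1  -0.59 -0.12 -0.38  0.92  0.41  0.1  -0.04
  0.47 -4.07]
4.239517932983348 [ 516.13798547 -152.86192106   12.26059183] [-0.47  0.01 -0.5   0.26 -0.1  -0.59 -0.12 -0.38  0.92  0.41  0.1  -0.04
  0.47 -4.07]
4.239517932983409 [ 516.13798548 -152.86192112    5.97740653] [-0.47  0.01 -0.5   0.26 -0.1  -0.59 -0.12 -0.38  0.92  0.41  0.1  -0.04
  0.47 -4.07]
4.2395179329833805 [ 516.13798549 -152.8619211    93.94200083] [-0.47  0.01 -0.5   0.26 -0.1  -0.59 -0.12 -0.38  0.92  0.41  0.1  -0.04
  0.47 -4.07]
[615.81498496 -70.49908833  70.        ] [553.8014961  -22.39822074  72.        ] [571.83069209 -57.85828941  70.        ] [np.float64(-16.034305867744123), np.float64(116.95044905277051)] 39.83049558125667
[[-3.56041315e-04  2.76165711e-01 -9.61109969e-01]
 [ 1.22693582e-03 -9.61109186e-01 -2.76165940e-01]
 [-9.99999184e-01 -1.27754673e-03  3.35697496e-06]]
```

```bash
cat >> h.py <<'E'
def delta(pos,yawjaw=None,s=None):
    """tool-frame shift & rotvec(deg) from current pose to pos with tool x down, tool y at world angle yawjaw(deg)"""
    s=s or r.sense();R=Ro.from_euler("xyz",s["tcp_rot"]).as_matrix()
    d=R.T@(np.array(pos)-s["eef_pos"])
    a=np.radians(yawjaw);y=np.array([np.cos(a),np.sin(a),0]);x=np.array([0,0,-1.]);z=np.cross(x,y)
    w=np.degrees(Ro.from_matrix(R.T@np.stack([x,y,z],1)).as_rotvec())
    return np.round(d,1),np.round(w,2)
def W(p,L): c,s=np.cos(p[2]),np.sin(p[2]); return np.array([p[0]+c*L[0]-s*L[1],p[1]+s*L[0]+c*L[1],L[2]])
E
python3 - <<'E'
from h import *
obs=[("top",crop(407,323,335,172,11),(0,0,74)),
("top",crop(260,268,335,172,11),(0,36,82)),
("top",crop(213,199.5,290,140,5),(25,108,60)),
("top",crop(215,195,290,140,5),(25,108,72)),
("side",crop(208,213,285,135,5),(25,108,72)),
("top",crop(462,328,335,172,11),(0,-10,97)),
]
def res(p): return np.concatenate([proj(n,W(p,L))-uv for n,uv,L in obs])
s=least_squares(res,[430,-100,-.3],loss="soft_l1"); print(s.cost,s.x,np.round(s.fun,2))
p=s.x; print(W(p,(0,36,72)),np.degrees(p[2]))
k=W(p,(0,38,150)); print(delta(k,np.degrees(p[2])))
E
```

```text
0.8632156743320734 [ 516.37861739 -153.3671904  -427.55782831] [-0.27 -0.08 -0.31  0.23 -0.   -0.51 -0.02 -0.3   1.05  0.39  0.31 -0.15]
[ 527.05955037 -118.98816088   72.        ] -24497.259059837364
(array([  81.1, -366.2, -474.8]), array([-5.671e+01, -4.000e-02,  7.000e-02]))
```

Call:
drive_tool:
  rows: [0,-366,-475,-57,0,0,50,0,-366,-475,-57,0,0,50,0,-366,-475,-57,0,0,50,0,-366,-475,-57,0,0,50,0,-366,-475,-57,0,0,50,0,-366,-475,-57,0,0,50,81,-366,-475,-57,0,0,50,81,-366,-475,-57,0,0,50,81,-366,-475,-57,0,0,50,81,-366,-475,-57,0,0,50]

```text
clock: 1.35
eef_pos: [528.7, -115.2, 149.1]
tcp_rot: [-2.303, 1.569, 2.114]
contact_force: [1.1, -0.7, 0.3]
opening: 0.5
```

```bash
python3 - <<'E'
from h import *
import cv2
p=np.array([516.4,-153.4,np.radians(-17.26)])
print(delta(W(p,(0,37.5,64)),-17.26),r.sense()["eef_pos"])
for n in("side","top"):
    im=grab_frame(n)[:,:,::-1].copy()
    g=proj(n,r.sense()["eef_pos"]); k=proj(n,W(p,(0,36,72))); print(n,g,k)
    x,y=(k-[40,40]).astype(int)
    a=im[y-10:y+70,x-10:x+90]; cv2.imwrite(f"pics/{n}1.png",cv2.convertScaleAbs(cv2.resize(a,None,fx=6,fy=6,interpolation=cv2.INTER_CUBIC),alpha=1.4)); print(x-10,y-10)
E
```

```text
(array([85.1, -0.3,  2.7]), array([ 0.33, -0.06,  0.07])) [ 528.66646619 -115.17473624  149.1105269 ]
side [357.1328051  149.57170158] [357.9778507  173.01466079]
307 123
top [359.58431038 192.34778048] [357.31650311 196.53388757]
307 146
```

View pics/side1.png

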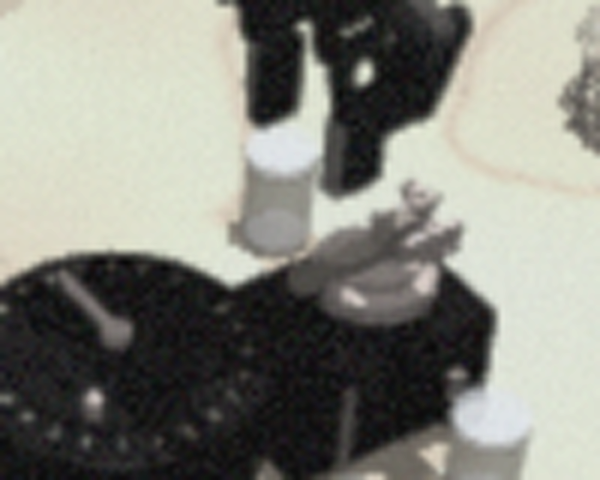

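View pics/top1.png

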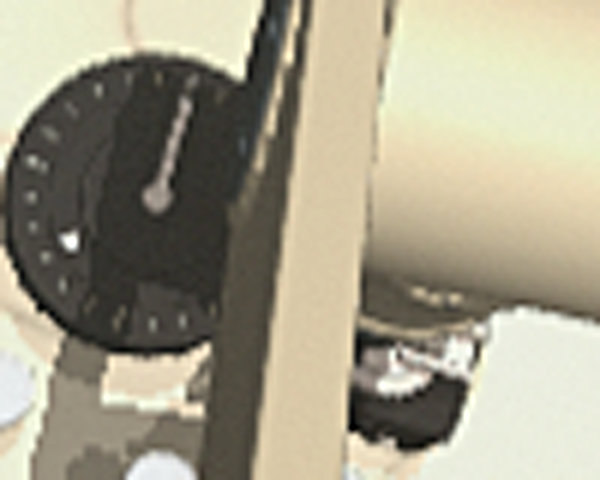

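Call:
drive_tool:
  rows: [25,0,3,0,0,0,50,50,0,3,0,0,0,50,70,0,3,0,0,0,50,84,0,3,0,0,0,50,84,0,3,0,0,0,50]
  newtons: 20

```text
clock: 2.08
eef_pos: [527.2, -116.5, 63.4]
tcp_rot: [-1.909, 1.566, 2.511]
contact_force: [-0.1, -0.1, -0.7]
opening: 0.501
```

```bash
python3 - <<'E'
from h import *
import cv2
s=r.sense();print(s["eef_pos"],s["contact_force"])
p=np.array([516.4,-153.4,np.radians(-17.26)])
n="side";im=grab_frame(n)[:,:,::-1].copy()
a=im[123:203,307:407]; cv2.imwrite(f"pics/{n}2.png",cv2.convertScaleAbs(cv2.resize(a,None,fx=7,fy=7,interpolation=cv2.INTER_CUBIC),alpha=1.6))
E
```

```text
[ 527.1679483  -116.45574479   63.36295887] [-0.05335532 -0.06819775 -0.65074986]
```

View pics/side2.png

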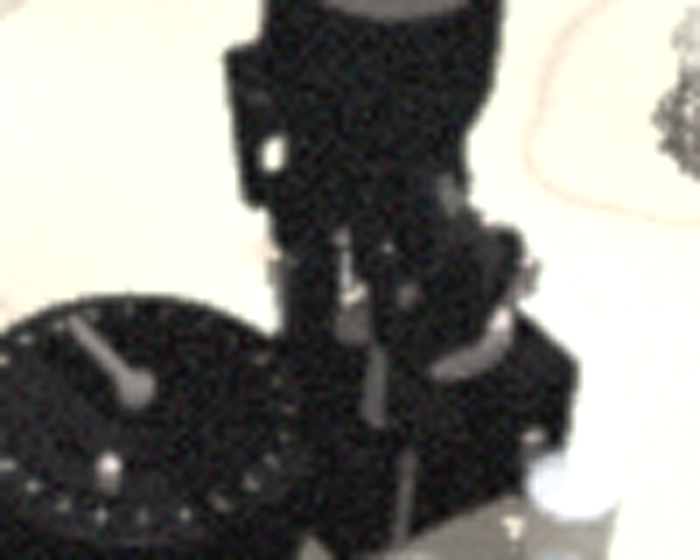

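Call:
drive_tool:
  rows: [-2,0,0,0,0,0,35,-2,0,0,0,0,0,25,-2,0,0,0,0,0,10,-2,0,0,0,0,0,10,-2,0,0,0,0,0,10]
  newtons: 20

```text
clock: 2.75
eef_pos: [528.5, -116.7, 66.6]
tcp_rot: [-2.306, 1.568, 2.113]
contact_force: [0.9, -1.0, 6.0]
opening: 0.178
```

```bash
python3 - <<'E'
from h import *
import cv2
s=r.sense();print(s)
E
```

```text
{'clock': 2.75, 'qpos': array([-0.22135935,  0.44215707,  1.93785988,  0.00275212,  0.76340063,
        0.0694757 ]), 'qvel': array([5.89562151e-05, 2.05345030e-03, 5.66686871e-04, 7.70378344e-04,
       2.02703365e-04, 2.12540525e-03]), 'joint_efforts': array([ 4.55702646e-01, -5.30123949e+01, -2.14440966e+01,  2.15482749e-01,
        3.15330299e-01,  1.36250117e-03]), 'eef_pos': array([ 528.48497446, -116.72815262,   66.64936875]), 'tcp_rot': array([-2.30612508,  1.56816118,  2.11343873]), 'contact_force': array([ 0.88285902, -0.97412179,  6.03749637]), 'wrist_torque': array([-0.25034379, -0.13140014, -0.01174166]), 'opening': 0.17794931083907425}
```

```bash
python3 - <<'E'
import numpy as np
def P(f): return 46*np.cos(f)+13.5*np.sin(f), 46*np.sin(f)-13.5*np.cos(f)
y0,z0=P(0)
for f in [.1,.3,.5,.7,.9,1.1,1.3,1.5,1.6]:
    y,z=P(f); print(f, round(-(z-z0),1), round(-(y-y0),1))
E
```

```text
0.1 -4.7 -1.1
0.3 -14.2 -1.9
0.5 -23.7 -0.8
0.7 -32.8 2.1
0.9 -41.1 6.8
1.1 -48.4 13.1
1.3 -54.2 20.7
1.5 -58.4 29.3
1.6 -59.9 33.8
```

First part of the lift, then I check that the knob follows.

Call:
drive_tool:
  rows: [-4.7,0,-1.1,0,0,0,10,-14.2,0,-1.9,0,0,0,10,-23.7,0,-0.8,0,0,0,10,-32.8,0,2.1,0,0,0,10,-32.8,0,2.1,0,0,0,10]
  newtons: 40

```text
clock: 3.38
eef_pos: [527.8, -118.8, 100.3]
tcp_rot: [-2.415, 1.568, 2.004]
contact_force: [0.2, 0.5, -0.6]
opening: 0.166
```

```bash
python3 - <<'E'
from h import *
import cv2
s=r.sense();print(s["eef_pos"],s["contact_force"],s["opening"])
n="side";im=grab_frame(n)[:,:,::-1].copy()
a=im[123:203,307:407]; cv2.imwrite(f"pics/{n}3.png",cv2.convertScaleAbs(cv2.resize(a,None,fx=7,fy=7,interpolation=cv2.INTER_CUBIC),alpha=1.6))
E
```

```text
[ 527.77493409 -118.81751471  100.26635466] [ 0.22715909  0.48367617 -0.63132445] 0.1655031330301371
```

View pics/side3.png

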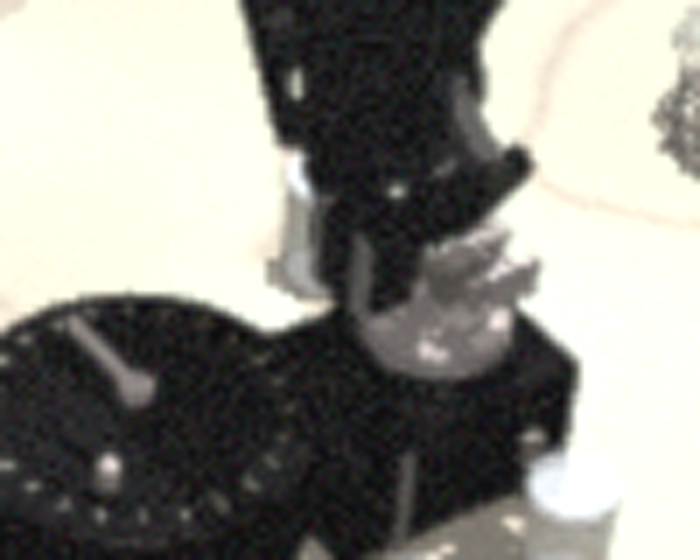

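```bash
python3 - <<'E'
import numpy as np
def P(f): return 46*np.cos(f)+13.5*np.sin(f), 46*np.sin(f)-13.5*np.cos(f)
y0,z0=P(.7)
for f in [.8,1,1.2,1.4,1.6,1.8,2.0,2.2,2.4,2.5]:
    y,z=P(f); print(f, round(-(z-z0),1), round(-(y-y0),1))
E
```

```text
0.8 -4.3 2.1
1 -12.1 7.7
1.2 -18.7 14.6
1.4 -23.7 22.8
1.6 -27.1 31.7
1.8 -28.6 41.2
2.0 -28.1 50.7
2.2 -25.8 60.0
2.4 -21.7 68.7
2.5 -19.0 72.7
```

Call:
drive_tool:
  rows: [-4.3,0,2.1,0,0,0,10,-12.1,0,7.7,0,0,0,10,-18.7,0,14.6,0,0,0,10,-23.7,0,22.8,0,0,0,10,-27.1,0,31.7,0,0,0,10,-28.6,0,41.2,0,0,0,10,-28.1,0,50.7,0,0,0,10,-25.8,0,60,0,0,0,10,-21.7,0,68.7,0,0,0,10,-21.7,0,68.7,0,0,0,10]

```text
clock: 4.68
eef_pos: [507.8, -186.8, 123.5]
tcp_rot: [-1.372, 1.57, 3.047]
contact_force: [-5.7, -4.1, 11.8]
opening: 0.105
```

```bash
python3 - <<'E'
from h import *
import cv2
s=r.sense();print(s["eef_pos"],s["contact_force"],s["wrist_torque"],s["opening"],delta(s["eef_pos"],-17.26))
for n,(x,y) in dict(side=(320,110),top=(320,160)).items():
    im=grab_frame(n)[:,:,::-1].copy()
    a=im[y:y+80,x:x+100]; cv2.imwrite(f"pics/{n}4.png",cv2.convertScaleAbs(cv2.resize(a,None,fx=7,fy=7,interpolation=cv2.INTER_CUBIC),alpha=1.6))
E
```

```text
[ 507.82929183 -186.82690824  123.5430478 ] [-5.73153541 -4.06088253 11.81520354] [-0.55298458  0.86924924  0.04143684] 0.1046973225331567 (array([0., 0., 0.]), array([0.46, 0.  , 0.02]))
```

View pics/side4.png

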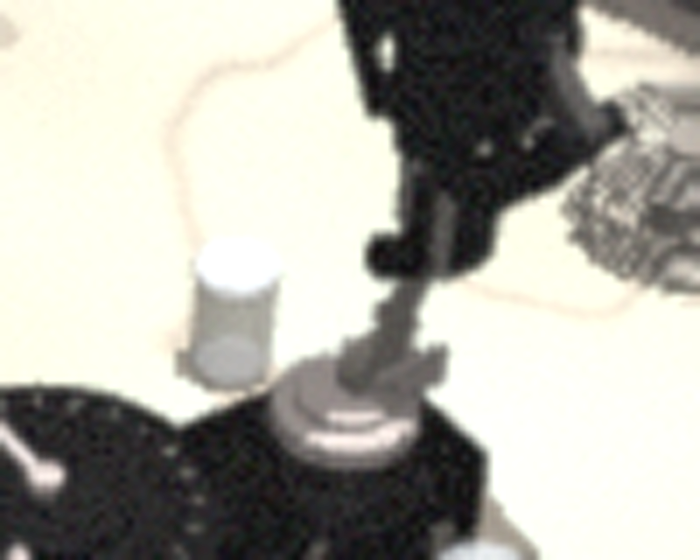

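View pics/top4.png

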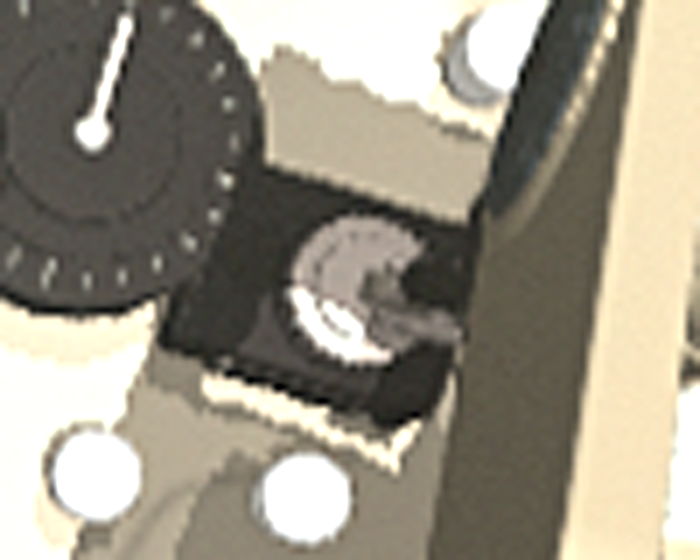

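Call:
drive_tool:
  rows: [0,0,0,0,0,0,40,0,0,0,0,0,0,40,-25,0,0,0,0,0,40,-50,0,0,0,0,0,40,-60,0,-20,0,0,0,30,-60,0,-45,0,0,0,0,-60,0,-60,0,0,0,0,-60,0,-60,0,0,0,0]

```text
clock: 5.78
eef_pos: [525.2, -127.9, 182.9]
tcp_rot: [-1.433, 1.57, 2.988]
contact_force: [-0.2, 0.3, -0.8]
opening: -0.003
```

```bash
python3 - <<'E'
from h import *
import cv2
s=r.sense();print(s["eef_pos"],s["contact_force"],s["wrist_torque"],s["opening"],delta(s["eef_pos"],-17.26))
for n,(x,y) in dict(side=(320,90),top=(320,160)).items():
    im=grab_frame(n)[:,:,::-1].copy()
    a=im[y:y+100,x:x+100]; cv2.imwrite(f"pics/{n}5.png",cv2.convertScaleAbs(cv2.resize(a,None,fx=6,fy=6,interpolation=cv2.INTER_CUBIC),alpha=1.6))
E
```

```text
[ 525.2129716  -127.93110999  182.94553646] [-0.1881428   0.25390425 -0.79907969] [ 0.02654653  0.06065665 -0.0112002 ] -0.0028336324857613877 (array([0., 0., 0.]), array([0.59, 0.01, 0.07]))
```

View pics/side5.png

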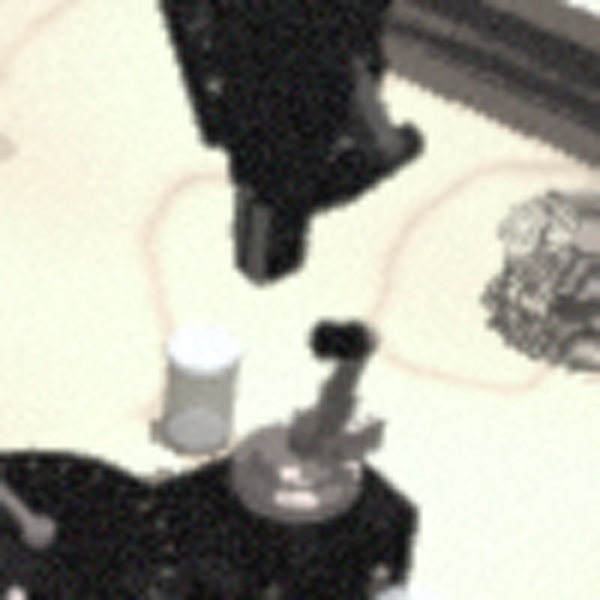

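View pics/top5.png

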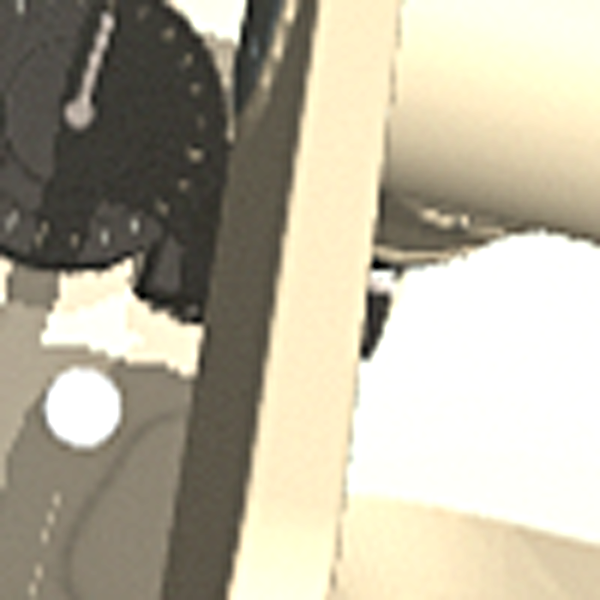

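```bash
python3 - <<'E'
from h import *
p=np.array([517,-153.6,np.radians(-17.26)])
def pt(f,a,b): # a along arm, b off arm on knob side
    return W(p,(0,-10+a*np.cos(f)+b*np.sin(f),85.5+a*np.sin(f)-b*np.cos(f)))
for f in np.arange(1.5,2.6,.1):
    c=lambda q:np.round((proj("side",q)-[320,90]+.5)*6-.5)
    print(round(f,1),c(pt(f,46,4)),c(pt(f,46,23)),c(pt(f,0,0)))
print(c(r.sense()["eef_pos"]))
s=r.sense();d=s["eef_pos"]-[517,-153.6,0];a=np.radians(-17.26)
print("loader",d[0]*np.cos(a)+d[1]*np.sin(a),-d[0]*np.sin(a)+d[1]*np.cos(a),d[2])
E
```

```text
1.5 [321. 353.] [282. 372.] [325. 435.]
1.6 [331. 348.] [292. 363.] [325. 435.]
1.7 [340. 344.] [302. 355.] [325. 435.]
1.8 [349. 341.] [313. 348.] [325. 435.]
1.9 [358. 339.] [323. 342.] [325. 435.]
2.0 [367. 338.] [334. 337.] [325. 435.]
2.1 [375. 338.] [344. 333.] [325. 435.]
2.2 [383. 339.] [355. 330.] [325. 435.]
2.3 [390. 341.] [365. 328.] [325. 435.]
2.4 [396. 344.] [374. 327.] [325. 435.]
2.5 [401. 347.] [383. 327.] [325. 435.]
[273. 269.]
loader 0.410593385017318 25.755573177286244 183.0660062600464
```

Call:
drive_tool:
  rows: [30,0,0,0,0,0,0,61,0,0,0,0,0,0,61,0,8,0,0,0,0,61,0,16,0,0,0,0,61,0,24,0,0,0,0,61,0,32,0,0,0,0,61,0,40,0,0,0,0,61,0,44,0,0,0,0,61,0,44,0,0,0,0]

```text
clock: 7.0
eef_pos: [512.2, -171.5, 122.1]
tcp_rot: [-1.145, 1.57, -3.008]
contact_force: [-0.4, -0.5, 0.4]
opening: 0.001
```

```bash
cat >> h.py <<'E'
import cv2
PP=np.array([517,-153.6,np.radians(-17.26)])
def loc(P):
    a=PP[2];d=np.array(P)-[PP[0],PP[1],0];return np.round([d[0]*np.cos(a)+d[1]*np.sin(a),-d[0]*np.sin(a)+d[1]*np.cos(a),d[2]],1)
def st():
    s=r.sense();print("t",s["clock"],"loc",loc(s["eef_pos"]),"F",np.round(s["contact_force"],1),"op",round(s["opening"],3),delta(s["eef_pos"],-17.26)[1])
def pic(k,side=(320,90),top=(320,160),which=("side","top")):
    for n,(x,y) in dict(side=side,top=top).items():
        if n not in which: continue
        im=grab_frame(n)[:,:,::-1].copy();a=im[y:y+100,x:x+100]
        cv2.imwrite(f"pics/{n}{k}.png",cv2.convertScaleAbs(cv2.resize(a,None,fx=6,fy=6,interpolation=cv2.INTER_CUBIC),alpha=1.6))
E
python3 -c "
from h import *
st();pic(6,which=('side',))"
```

```text
t 7.0 loc [  0.7 -18.6 122.1] F [-0.4 -0.5  0.4] op 0.001 [0.49 0.03 0.06]
```

View pics/side6.png

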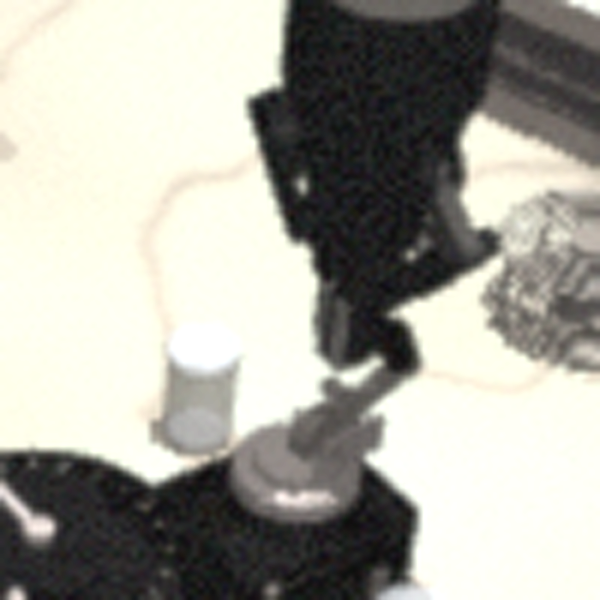

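Call:
drive_tool:
  rows: [-20,0,-4,0,0,0,0,-24,0,15,0,0,0,0,-18,0,28,0,0,0,0,-9,0,30,0,0,0,0,-2,0,31,0,0,0,0,4,0,33,0,0,0,0,9,0,35,0,0,0,0,13,0,36,0,0,0,0,13,0,36,0,0,0,0]

```text
clock: 8.18
eef_pos: [501.6, -205.5, 108.8]
tcp_rot: [-1.58, 1.569, 2.839]
contact_force: [-0.6, 1.0, 4.6]
opening: 0.0
```

```bash
python3 -c "
from h import *
st();pic(7,which=('side',))"
```

```text
t 8.175 loc [  0.7 -54.1 108.8] F [-0.6  1.   4.6] op 0.0 [ 0.49 -0.    0.11]
```

View pics/side7.png

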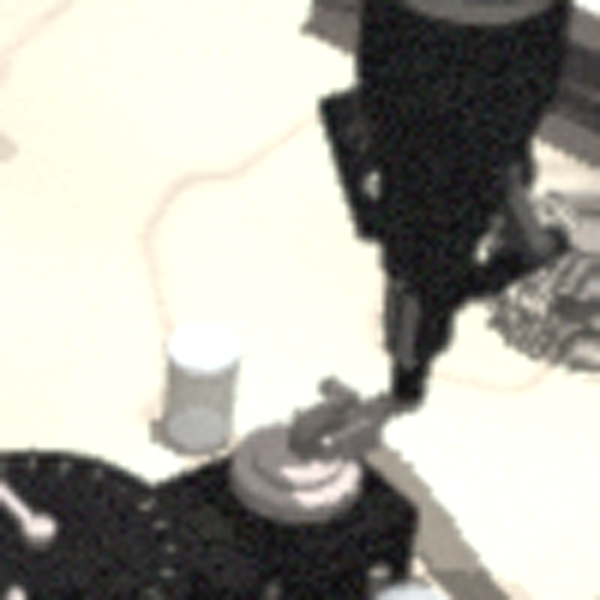

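Call:
drive_tool:
  rows: [1.5,0,2,0,0,0,0,3,0,2,0,0,0,0,3,0,2,0,0,0,0]

```text
clock: 8.6
eef_pos: [502.0, -206.4, 107.4]
tcp_rot: [-2.738, 1.569, 1.681]
contact_force: [-4.3, 8.9, 26.9]
opening: -0.0
```

```bash
python3 -c "
from h import *
st()"
```

```text
t 8.6 loc [  1.4 -54.9 107.4] F [-4.3  8.9 26.9] op -0.0 [ 0.46 -0.1   0.04]
```

Call:
drive_tool:
  rows: [-20,0,0,0,0,0,0,-45,0,0,0,0,0,30,-45,0,0,0,0,0,40,-45,0,0,0,0,0,40]

```text
clock: 9.1
eef_pos: [501.5, -206.1, 151.5]
tcp_rot: [-2.377, 1.568, 2.042]
contact_force: [-0.1, -0.4, 0.2]
opening: 0.398
```

```bash
python3 -c "
from h import *
st();pic(8,which=('side',))
c=lambda q:np.round((proj('side',q)-[320,90]+.5)*6-.5)
print(c(W(PP,(0,-56,109))),c(W(PP,(0,-56,99))),delta(W(PP,(0,-56,95)),-17.26))
"
```

```text
t 9.1 loc [  0.8 -54.8 151.5] F [-0.1 -0.4  0.2] op 0.398 [ 0.47 -0.11  0.11]
[422. 352.] [419. 371.] (array([56.2, -0.5,  1.3]), array([ 0.46, -0.12,  0.14]))
```

View pics/side8.png

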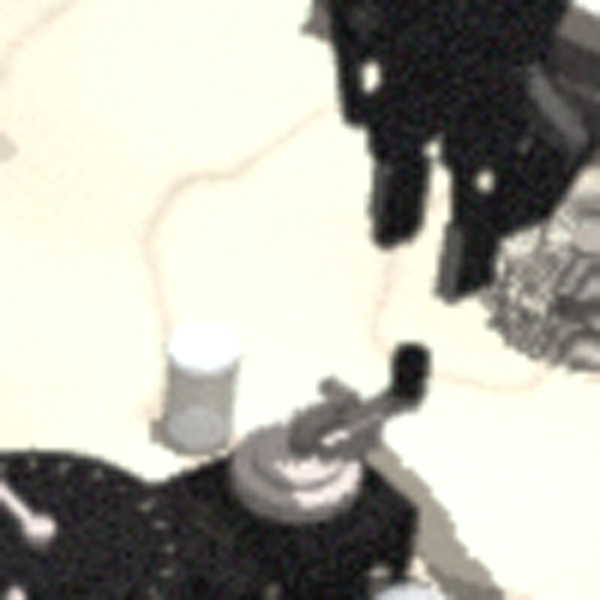

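Call:
drive_tool:
  rows: [25,0,0.5,0,0,0,40,45,0,0.5,0,0,0,40,56,0,0.5,0,0,0,40,56,0,0.5,0,0,0,40,56,0,0.5,0,0,0,20,56,0,0.5,0,0,0,10,56,0,0.5,0,0,0,10,56,0,0.5,0,0,0,10]
  newtons: 20

```text
clock: 10.15
eef_pos: [501.6, -206.7, 95.7]
tcp_rot: [-2.526, 1.569, 1.893]
contact_force: [1.2, -0.1, 1.9]
opening: 0.175
```

```bash
python3 -c "
from h import *
st();pic(9,which=('side',))
"
```

```text
t 10.15 loc [  1.  -55.2  95.7] F [ 1.2 -0.1  1.9] op 0.175 [ 0.47 -0.11  0.08]
```

View pics/side9.png

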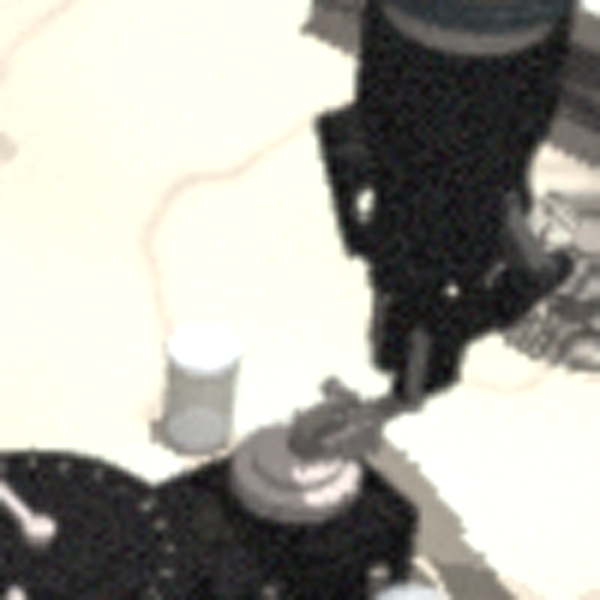

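```bash
python3 - <<'E'
import numpy as np
for a in range(10,121,10): t=np.radians(a); print(a,round(-56*np.sin(t),1),round(-56*(1-np.cos(t)),1))
E
```

```text
10 -9.7 -0.9
20 -19.2 -3.4
30 -28.0 -7.5
40 -36.0 -13.1
50 -42.9 -20.0
60 -48.5 -28.0
70 -52.6 -36.8
80 -55.1 -46.3
90 -56.0 -56.0
100 -55.1 -65.7
110 -52.6 -75.2
120 -48.5 -84.0
```

Call:
drive_tool:
  rows: [0,-9.7,-0.9,0,0,0,10,0,-19.2,-3.4,0,0,0,10,0,-28,-7.5,0,0,0,10,0,-36,-13.1,0,0,0,10,0,-42.9,-20,0,0,0,10,0,-42.9,-20,0,0,0,10]

```text
clock: 10.95
eef_pos: [465.5, -174.0, 95.7]
tcp_rot: [-2.303, 1.567, 2.117]
contact_force: [-0.5, 3.3, 0.6]
opening: 0.175
```

```bash
python3 -c "
from h import *
st();pic(10)
"
```

```text
t 10.95 loc [-43.1 -34.8  95.7] F [-0.5  3.3  0.6] op 0.175 [ 0.49 -0.14  0.15]
```

View pics/side10.png

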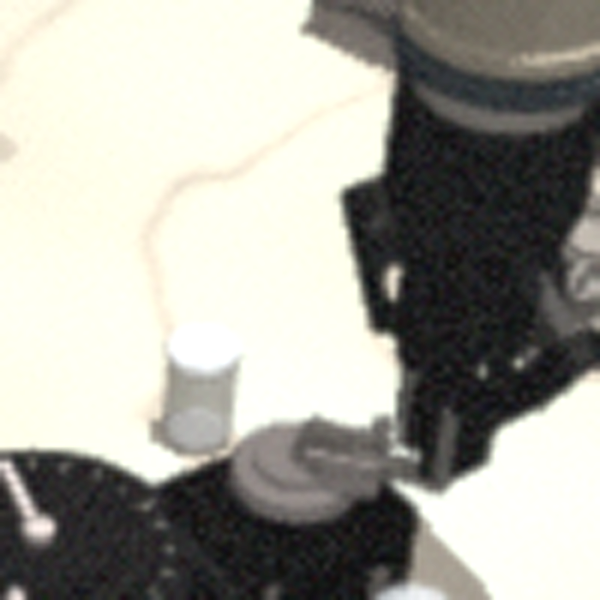

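View pics/top10.png

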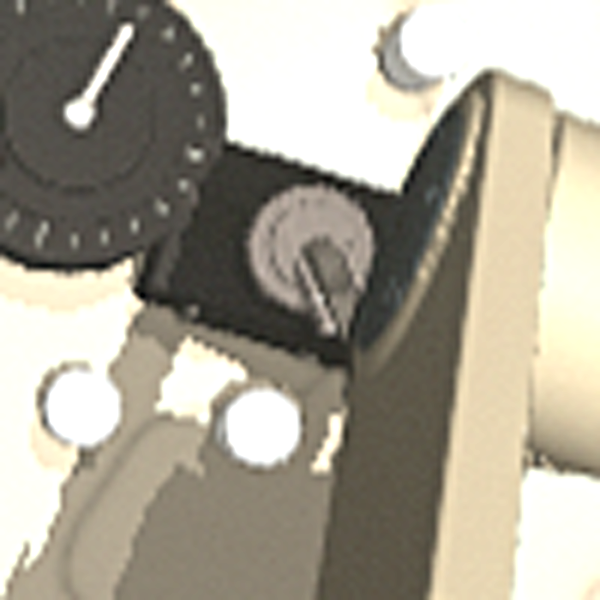

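```bash
cat >> h.py <<'E'
def gen(c,th,z,rad=56):
    s=r.sense();R=Ro.from_euler("xyz",s["tcp_rot"]).as_matrix();o=[]
    for t in th:
        q=W(PP,(c[0]-rad*np.sin(np.radians(t)),c[1]-rad*np.cos(np.radians(t)),z))
        o+=[*[float(v) for v in np.round(R.T@(q-s["eef_pos"]),1)],0,0,0,10]
    return o
def ang(c):
    l=loc(r.sense()["eef_pos"]);d=l[:2]-np.array(c);return np.degrees(np.arctan2(-d[0],-d[1]))%360,np.hypot(*d)
E
python3 -c "
from h import *
c=(.5,0);a=ang(c)[0];print(a);print(gen(c,[a+k*12 for k in range(1,10)]+[a+108],95.7))
"
```

```text
50.970960956769204
[0.0, -6.5, -9.8, 0, 0, 0, 10, 0.0, -10.6, -20.7, 0, 0, 0, 10, 0.1, -12.3, -32.3, 0, 0, 0, 10, 0.1, -11.6, -44.0, 0, 0, 0, 10, 0.1, -8.5, -55.3, 0, 0, 0, 10, 0.1, -3.1, -65.7, 0, 0, 0, 10, 0.1, 4.3, -74.7, 0, 0, 0, 10, 0.1, 13.5, -82.0, 0, 0, 0, 10, 0.1, 24.0, -87.2, 0, 0, 0, 10, 0.1, 24.0, -87.2, 0, 0, 0, 10]
```

Call:
drive_tool:
  rows: [0,-6.5,-9.8,0,0,0,10,0,-10.6,-20.7,0,0,0,10,0,-12.3,-32.3,0,0,0,10,0,-11.6,-44,0,0,0,10,0,-8.5,-55.3,0,0,0,10,0,-3.1,-65.7,0,0,0,10,0,4.3,-74.7,0,0,0,10,0,13.5,-82,0,0,0,10,0,24,-87.2,0,0,0,10,0,24,-87.2,0,0,0,10]

```text
clock: 12.3
eef_pos: [515.8, -97.2, 95.9]
tcp_rot: [-2.88, 1.567, 1.539]
contact_force: [1.6, 6.8, 0.6]
opening: 0.168
```

```bash
python3 -c "
from h import *
st();pic(11)
c=(.5,0);a,q=ang(c);print(a,q);print(gen(c,[a+k*12 for k in range(1,10)]+[a+108],95.7))
"
```

```text
t 12.3 loc [-17.9  53.5  95.9] F [1.6 6.8 0.6] op 0.168 [ 0.47 -0.21  0.06]
160.79602649449996 56.54661793600038
[0.3, 11.6, -2.1, 0, 0, 0, 10, 0.3, 23.3, -2.3, 0, 0, 0, 10, 0.3, 34.8, 0.0, 0, 0, 0, 10, 0.3, 45.6, 4.6, 0, 0, 0, 10, 0.2, 55.1, 11.4, 0, 0, 0, 10, 0.2, 63.1, 20.0, 0, 0, 0, 10, 0.1, 69.1, 30.0, 0, 0, 0, 10, 0.1, 72.8, 41.1, 0, 0, 0, 10, 0.0, 74.2, 52.8, 0, 0, 0, 10, 0.0, 74.2, 52.8, 0, 0, 0, 10]
```

View pics/top11.png

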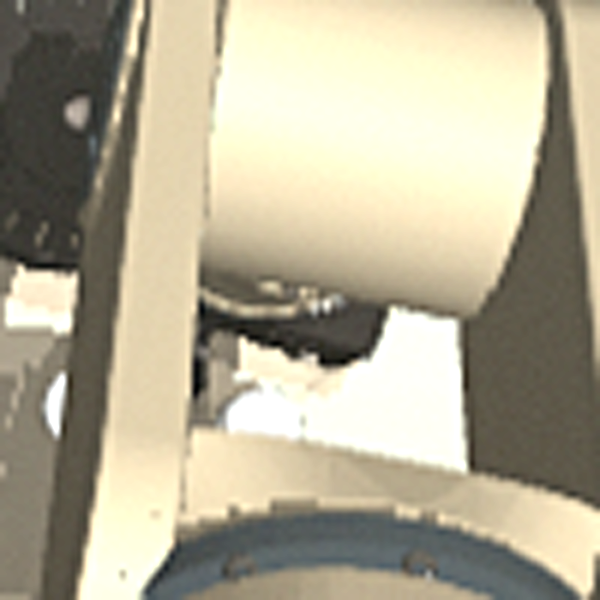

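View pics/side11.png

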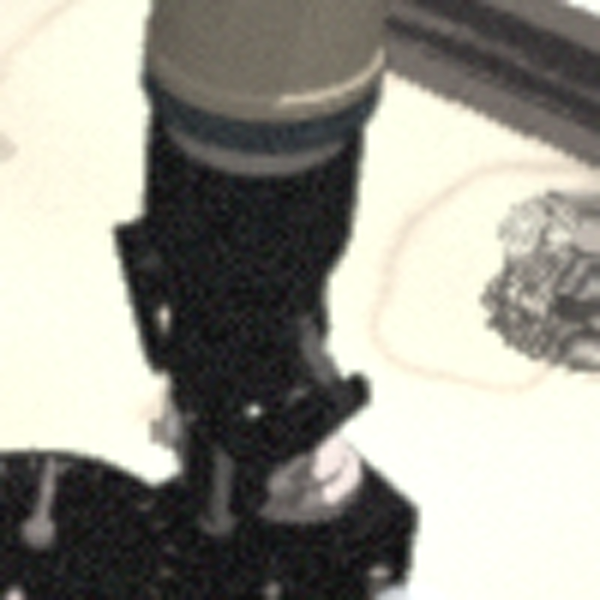

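Call:
drive_tool:
  rows: [0,11.6,-2.5,0,0,0,10,0,23.3,-2.8,0,0,0,10,0,34.8,-0.5,0,0,0,10,0,45.6,4.1,0,0,0,10,0,55.1,11,0,0,0,10,0,63.1,19.6,0,0,0,10,0,69.1,29.6,0,0,0,10,0,72.8,40.7,0,0,0,10,0,74.2,52.4,0,0,0,10,0,74.2,52.4,0,0,0,10]

```text
clock: 13.65
eef_pos: [570.8, -170.2, 95.7]
tcp_rot: [-2.851, 1.567, 1.567]
contact_force: [-2.9, -1.0, 0.6]
opening: 0.172
```

```bash
python3 -c "
from h import *
st();pic(12,which=('side',))
c=(.5,0.5);a,q=ang(c);print(a,q);print(gen(c,[a+k*12 for k in range(1,10)]+[a+108],95.7))
"
```

```text
t 13.65 loc [56.3  0.1 95.7] F [-2.9 -1.   0.6] op 0.172 [ 0.4  -0.18  0.06]
269.897319501479 55.80008960566282
[0.0, -1.1, 11.6, 0, 0, 0, 10, -0.0, -4.8, 22.7, 0, 0, 0, 10, -0.1, -10.7, 32.8, 0, 0, 0, 10, -0.1, -18.6, 41.5, 0, 0, 0, 10, -0.1, -28.1, 48.3, 0, 0, 0, 10, -0.1, -38.8, 53.0, 0, 0, 0, 10, -0.1, -50.3, 55.4, 0, 0, 0, 10, -0.1, -62.0, 55.3, 0, 0, 0, 10, -0.1, -73.4, 52.8, 0, 0, 0, 10, -0.1, -73.4, 52.8, 0, 0, 0, 10]
```

View pics/side12.png

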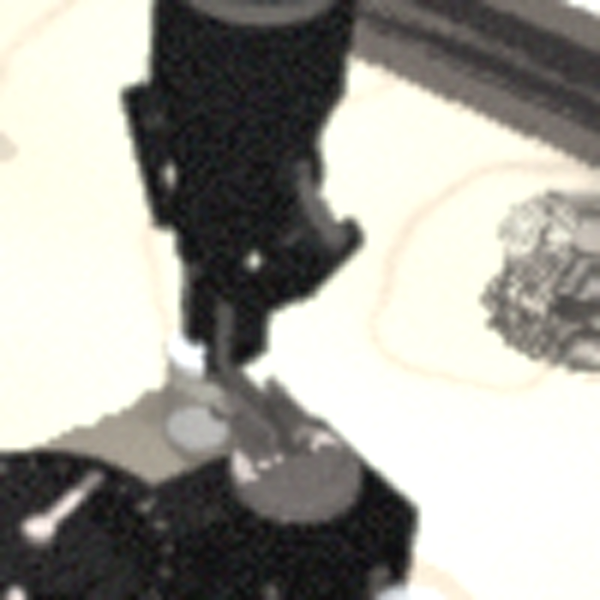

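Winding well; crank at 270°, pointer advancing (tip at crop (98,478)), forces small. On I go.

Call:
drive_tool:
  rows: [0,-1.1,11.6,0,0,0,10,0,-4.8,22.7,0,0,0,10,0,-10.7,32.8,0,0,0,10,0,-18.6,41.5,0,0,0,10,0,-28.1,48.3,0,0,0,10,0,-38.8,53,0,0,0,10,0,-50.3,55.4,0,0,0,10,0,-62,55.3,0,0,0,10,0,-73.4,52.8,0,0,0,10,0,-73.4,52.8,0,0,0,10]

```text
clock: 14.95
eef_pos: [485.1, -198.9, 95.8]
tcp_rot: [3.072, 1.567, 1.207]
contact_force: [1.5, 5.3, -1.7]
opening: 0.175
```

```bash
python3 -c "
from h import *
st()
c=(.5,0.4);a,q=ang(c);print(a,q);print(gen(c,[a+k*12 for k in range(1,10)]+[a+108],95.7))
"
```

```text
t 14.95 loc [-17.1 -52.7  95.8] F [ 1.5  5.3 -1.7] op 0.175 [ 0.39 -0.21 -0.01]
18.33778252910763 55.94077225065811
[0.1, -10.7, -4.9, 0, 0, 0, 10, 0.1, -20.1, -11.9, 0, 0, 0, 10, 0.2, -27.8, -20.7, 0, 0, 0, 10, 0.2, -33.5, -30.9, 0, 0, 0, 10, 0.3, -37.0, -42.1, 0, 0, 0, 10, 0.3, -38.1, -53.7, 0, 0, 0, 10, 0.3, -36.7, -65.3, 0, 0, 0, 10, 0.4, -32.9, -76.4, 0, 0, 0, 10, 0.4, -27.0, -86.5, 0, 0, 0, 10, 0.4, -27.0, -86.5, 0, 0, 0, 10]
```

Call:
drive_tool:
  rows: [0,-10.7,-4.9,0,0,0,10,0,-20.1,-11.9,0,0,0,10,0,-27.8,-20.7,0,0,0,10,0,-33.5,-30.9,0,0,0,10,0,-37,-42.1,0,0,0,10,0,-38.1,-53.7,0,0,0,10,0,-36.7,-65.3,0,0,0,10,0,-32.9,-76.4,0,0,0,10,0,-27,-86.5,0,0,0,10,0,-27,-86.5,0,0,0,10]

```text
clock: 16.2
eef_pos: [485.1, -107.3, 96.0]
tcp_rot: [3.113, 1.566, 1.248]
contact_force: [0.9, 2.4, -0.5]
opening: 0.173
```

```bash
python3 -c "
from h import *
st();pic(13,which=('side',))
c=(.5,0.5);a,q=ang(c);print(a,q);print(gen(c,[a+k*12 for k in range(1,10)]+[a+108],95.7))
"
```

```text
t 16.2 loc [-44.2  34.7  96. ] F [ 0.9  2.4 -0.5] op 0.173 [ 0.42 -0.26 -0.01]
127.05321092566197 56.26028794807222
[0.4, 8.3, -8.4, 0, 0, 0, 10, 0.4, 18.0, -15.0, 0, 0, 0, 10, 0.4, 28.8, -19.5, 0, 0, 0, 10, 0.4, 40.3, -21.6, 0, 0, 0, 10, 0.4, 52.0, -21.3, 0, 0, 0, 10, 0.4, 63.4, -18.6, 0, 0, 0, 10, 0.4, 73.9, -13.6, 0, 0, 0, 10, 0.4, 83.2, -6.5, 0, 0, 0, 10, 0.3, 90.8, 2.4, 0, 0, 0, 10, 0.3, 90.8, 2.4, 0, 0, 0, 10]
```

View pics/side13.png

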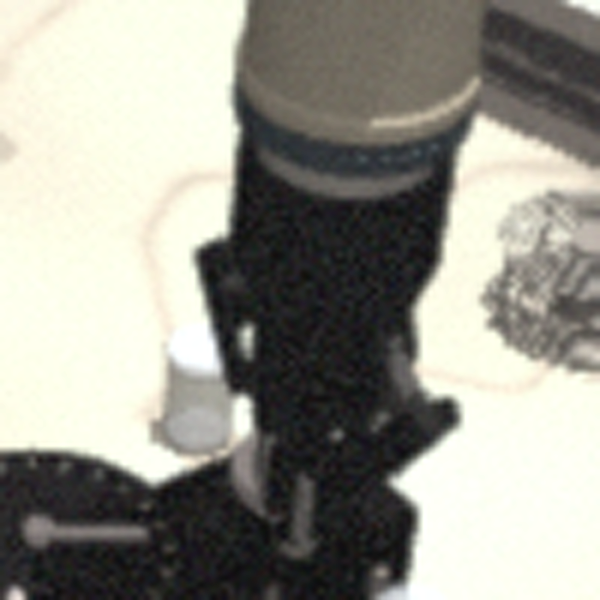

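Crank at 487°, the pointer now points right toward the crank (tip (148,535)). Continue to 595°.

Call:
drive_tool:
  rows: [0,8.3,-8.4,0,0,0,10,0,18,-15,0,0,0,10,0,28.8,-19.5,0,0,0,10,0,40.3,-21.6,0,0,0,10,0,52,-21.3,0,0,0,10,0,63.4,-18.6,0,0,0,10,0,73.9,-13.6,0,0,0,10,0,83.2,-6.5,0,0,0,10,0,90.8,2.4,0,0,0,10,0,90.8,2.4,0,0,0,10]

```text
clock: 17.5
eef_pos: [571.3, -137.6, 96.0]
tcp_rot: [2.908, 1.567, 1.042]
contact_force: [-2.3, -2.8, -1.6]
opening: 0.17
```

```bash
python3 -c "
from h import *
st()
c=(.5,0.5);a,q=ang(c);print(a,q);print(gen(c,[a+k*12 for k in range(1,10)]+[a+108],95.7))
"
```

```text
t 17.5 loc [47.1 31.4 96. ] F [-2.3 -2.8 -1.6] op 0.17 [ 0.37 -0.22 -0.05]
236.45203481041528 55.91395174730543
[0.3, 5.4, 10.4, 0, 0, 0, 10, 0.2, 8.5, 21.7, 0, 0, 0, 10, 0.2, 9.1, 33.4, 0, 0, 0, 10, 0.1, 7.3, 44.9, 0, 0, 0, 10, 0.1, 3.2, 55.9, 0, 0, 0, 10, 0.1, -3.2, 65.7, 0, 0, 0, 10, 0.0, -11.4, 74.0, 0, 0, 0, 10, -0.0, -21.2, 80.4, 0, 0, 0, 10, -0.0, -32.2, 84.7, 0, 0, 0, 10, -0.0, -32.2, 84.7, 0, 0, 0, 10]
```

Call:
drive_tool:
  rows: [0,5.4,10.4,0,0,0,10,0,8.5,21.7,0,0,0,10,0,9.1,33.4,0,0,0,10,0,7.3,44.9,0,0,0,10,0,3.2,55.9,0,0,0,10,0,-3.2,65.7,0,0,0,10,0,-11.4,74,0,0,0,10,0,-21.2,80.4,0,0,0,10,0,-32.2,84.7,0,0,0,10,0,-32.2,84.7,0,0,0,10]

```text
clock: 18.75
eef_pos: [515.0, -209.1, 95.7]
tcp_rot: [3.025, 1.566, 1.158]
contact_force: [-1.7, 6.2, -0.8]
opening: 0.168
```

```bash
python3 -c "
from h import *
st();pic(14,side=(300,120),top=(290,140))
c=(.5,0.5);a,q=ang(c);print(a,q);print(gen(c,[a+k*12 for k in range(1,10)]+[a+108],95.7))
"
```

```text
t 18.75 loc [ 14.5 -53.6  95.7] F [-1.7  6.2 -0.8] op 0.168 [ 0.32 -0.27 -0.03]
345.1676875077005 55.86134620647805
[0.0, -11.5, 1.8, 0, 0, 0, 10, 0.0, -23.2, 1.1, 0, 0, 0, 10, 0.0, -34.5, -2.0, 0, 0, 0, 10, 0.0, -44.9, -7.4, 0, 0, 0, 10, 0.1, -53.9, -14.9, 0, 0, 0, 10, 0.1, -61.2, -24.0, 0, 0, 0, 10, 0.1, -66.4, -34.5, 0, 0, 0, 10, 0.2, -69.3, -45.8, 0, 0, 0, 10, 0.3, -69.8, -57.5, 0, 0, 0, 10, 0.3, -69.8, -57.5, 0, 0, 0, 10]
```

View pics/side14.png

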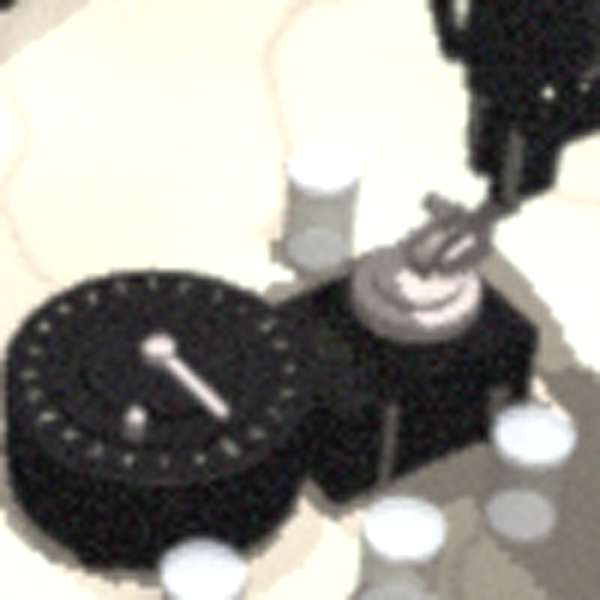

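View pics/top14.png

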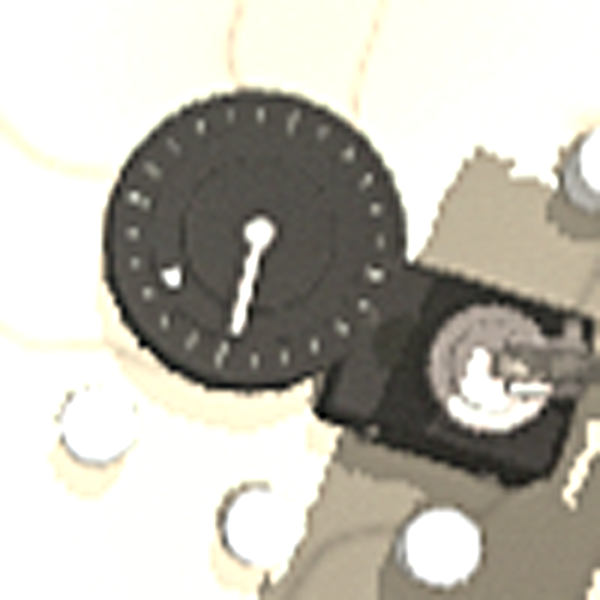

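```bash
python3 -c "
from h import *
f=lambda u,v,z:ray('top',crop(u,v,290,140,6),z)
c=f(258,231,70);p=f(236,332,69);s=f(172,277,73)
for q in(p,s): print(np.degrees(np.arctan2(*(q-c)[1::-1])),np.linalg.norm(q-c))
"
```

```text
167.7354108257913 43.06933597843917
118.9575185895049 41.068944153491614
```

Call:
drive_tool:
  rows: [0,-11.5,1.8,0,0,0,10,0,-23.2,1.1,0,0,0,10,0,-34.5,-2,0,0,0,10,0,-44.9,-7.4,0,0,0,10,0,-53.9,-14.9,0,0,0,10,0,-61.2,-24,0,0,0,10,0,-66.4,-34.5,0,0,0,10,0,-69.3,-45.8,0,0,0,10,0,-69.8,-57.5,0,0,0,10,0,-69.8,-57.5,0,0,0,10]

```text
clock: 20.1
eef_pos: [465.3, -132.6, 95.8]
tcp_rot: [-3.078, 1.566, 1.34]
contact_force: [0.2, 2.4, -0.2]
opening: 0.172
```

```bash
python3 -c "
from h import *
st();pic(15,side=(300,120),top=(290,140))
c=(.5,0.5);a,q=ang(c);print(a,q);print(gen(c,[a+k*8 for k in range(1,5)]+[a+32],95.7))
"
```

```text
t 20.1 loc [-55.6   4.7  95.8] F [ 0.2  2.4 -0.2] op 0.172 [ 0.39 -0.29  0.02]
93.66518464861241 56.3151844532183
[0.2, 1.4, -7.7, 0, 0, 0, 10, 0.2, 3.5, -15.2, 0, 0, 0, 10, 0.2, 6.7, -22.4, 0, 0, 0, 10, 0.3, 10.9, -29.0, 0, 0, 0, 10, 0.3, 10.9, -29.0, 0, 0, 0, 10]
```

View pics/side15.png

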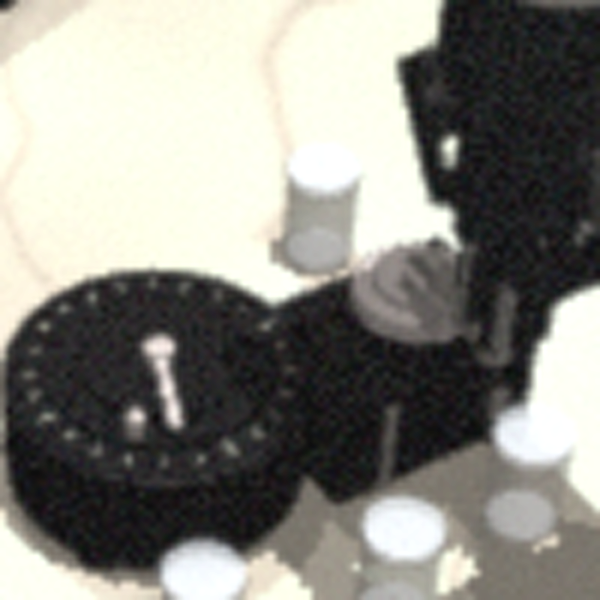

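View pics/top15.png

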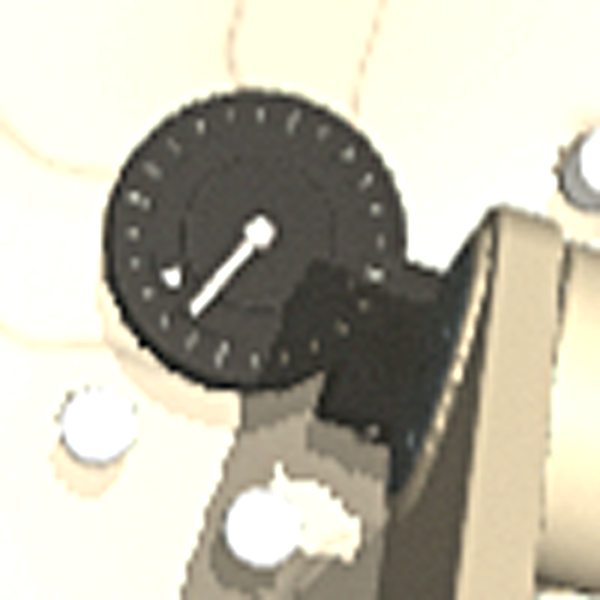

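Call:
drive_tool:
  rows: [0,1.2,-7.7,0,0,0,10,0,3.4,-15.2,0,0,0,10,0,6.6,-22.4,0,0,0,10,0,10.8,-29,0,0,0,10,0,10.8,-29,0,0,0,10]

```text
clock: 20.82
eef_pos: [484.4, -107.8, 95.9]
tcp_rot: [-3.084, 1.565, 1.333]
contact_force: [0.6, 4.0, -0.5]
opening: 0.172
```

```bash
python3 -c "
from h import *
st();pic(16,top=(290,140),which=('top',))
c=(.5,0.5);a,q=ang(c);print(a,q);print(gen(c,[a+k*5 for k in range(1,5)]+[a+20],95.7))
"
```

```text
t 20.825 loc [-44.7  34.   95.9] F [ 0.6  4.  -0.5] op 0.172 [ 0.38 -0.33  0.02]
126.40160568251697 56.28187985488757
[0.2, 3.3, -3.6, 0, 0, 0, 10, 0.3, 6.7, -7.1, 0, 0, 0, 10, 0.3, 10.4, -10.3, 0, 0, 0, 10, 0.3, 14.4, -13.1, 0, 0, 0, 10, 0.3, 14.4, -13.1, 0, 0, 0, 10]
```

View pics/top16.png

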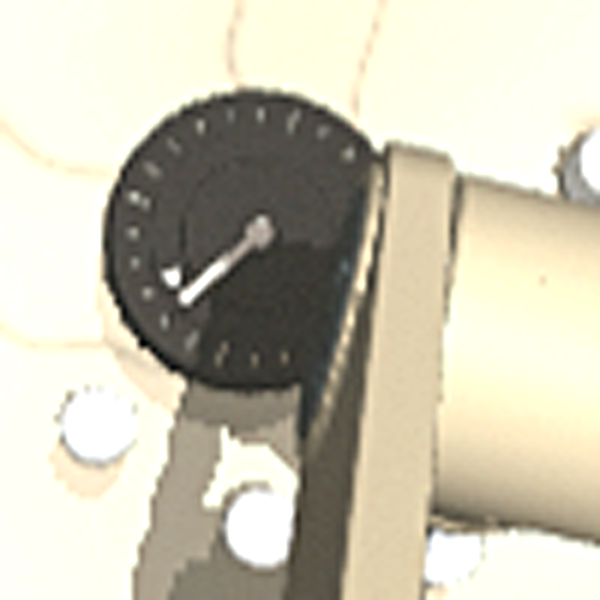

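Call:
drive_tool:
  rows: [0,3.3,-3.6,0,0,0,10,0,6.7,-7.1,0,0,0,10,0,10.4,-10.3,0,0,0,10,0,10.4,-10.3,0,0,0,10]

```text
clock: 21.38
eef_pos: [497.7, -100.7, 96.0]
tcp_rot: [3.126, 1.564, 1.26]
contact_force: [-0.9, 4.2, -0.2]
opening: 0.176
```

```bash
python3 -c "
from h import *
st();pic(17,top=(290,140),which=('top',))
c=(.5,0.5);a,q=ang(c);print(a,q);print(gen(c,[a+k*2 for k in range(1,8)],95.7))
"
```

```text
t 21.375 loc [-34.1  44.8  96. ] F [-0.9  4.2 -0.2] op 0.176 [ 0.37 -0.37 -0.  ]
141.94596762076281 56.13198731561177
[0.3, 1.7, -1.0, 0, 0, 0, 10, 0.3, 3.3, -2.1, 0, 0, 0, 10, 0.4, 4.9, -3.2, 0, 0, 0, 10, 0.4, 6.6, -4.2, 0, 0, 0, 10, 0.4, 8.3, -5.1, 0, 0, 0, 10, 0.4, 10.1, -6.0, 0, 0, 0, 10, 0.4, 11.8, -6.8, 0, 0, 0, 10]
```

View pics/top17.png

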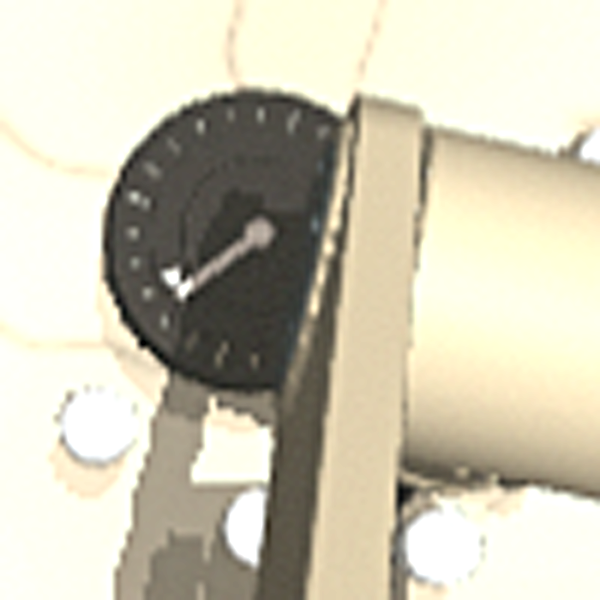

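Call:
drive_tool:
  rows: [0,1.7,-1,0,0,0,10,0,3.3,-2,0,0,0,10,0,4.9,-3,0,0,0,10,0,4.9,-3,0,0,0,10]

```text
clock: 21.92
eef_pos: [503.2, -99.0, 96.0]
tcp_rot: [-3.106, 1.564, 1.312]
contact_force: [-3.1, 5.7, -0.4]
opening: 0.173
```

```bash
python3 -c "
from h import *
st()
c=(.5,0.5);a,q=ang(c);print(a,q);print(gen(c,[a+k*2 for k in range(1,6)],95.7))
"
```

```text
t 21.925 loc [-29.4  48.   96. ] F [-3.1  5.7 -0.4] op 0.173 [ 0.36 -0.39  0.02]
147.81066496848922 56.12717701791174
[0.3, 1.8, -0.9, 0, 0, 0, 10, 0.3, 3.5, -1.8, 0, 0, 0, 10, 0.3, 5.2, -2.7, 0, 0, 0, 10, 0.3, 7.0, -3.5, 0, 0, 0, 10, 0.3, 8.8, -4.3, 0, 0, 0, 10]
```

Call:
drive_tool:
  rows: [0,1.8,-0.9,0,0,0,10,0,3.5,-1.8,0,0,0,10,0,3.5,-1.8,0,0,0,10]

```text
clock: 22.3
eef_pos: [506.8, -98.2, 96.0]
tcp_rot: [-3.0, 1.564, 1.417]
contact_force: [-3.8, 3.4, 1.2]
opening: 0.172
```

```bash
python3 -c "
from h import *
st()
pic(18,top=(290,140),which=('top',))
c=(.5,0.5);a,q=ang(c);print(a,q);print(gen(c,[a+k*2 for k in range(1,6)],95.7))
"
```

```text
t 22.3 loc [-26.2  49.9  96. ] F [-3.8  3.4  1.2] op 0.172 [ 0.35 -0.4   0.06]
151.60940651559216 56.15380663855301
[0.3, 1.8, -0.7, 0, 0, 0, 10, 0.3, 3.6, -1.6, 0, 0, 0, 10, 0.3, 5.4, -2.3, 0, 0, 0, 10, 0.3, 7.2, -3.0, 0, 0, 0, 10, 0.3, 9.1, -3.7, 0, 0, 0, 10]
```

View pics/top18.png

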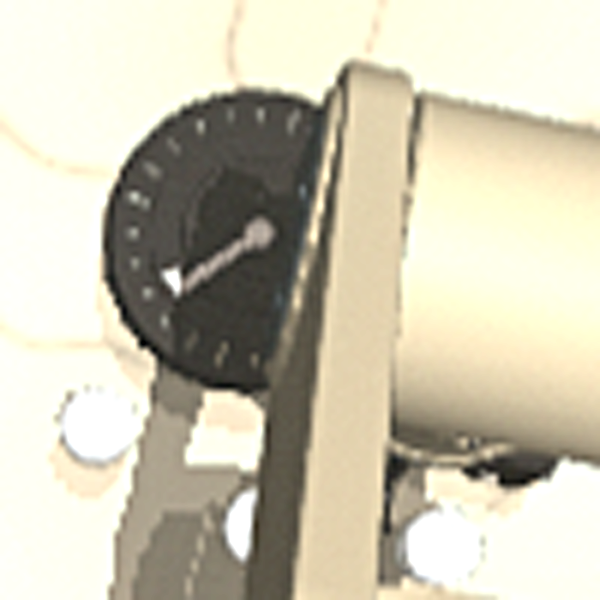

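Call:
drive_tool:
  rows: [0,1.8,-0.7,0,0,0,10,0,3.6,-1.6,0,0,0,10,0,3.6,-1.6,0,0,0,10]

```text
clock: 22.72
eef_pos: [509.8, -97.5, 95.7]
tcp_rot: [-2.725, 1.563, 1.692]
contact_force: [-6.2, 3.1, 1.7]
opening: 0.175
```

```bash
python3 -c "
from h import *
st()
c=(.5,0.5);a,q=ang(c);print(a,q);print(gen(c,[a+k*2 for k in range(1,6)],95.7))
"
```

```text
t 22.725 loc [-23.5  51.4  95.7] F [-6.2  3.1  1.7] op 0.175 [ 0.34 -0.38  0.17]
154.75552383881214 56.27441692279005
[0.0, 1.9, -0.6, 0, 0, 0, 10, 0.0, 3.8, -1.3, 0, 0, 0, 10, 0.0, 5.6, -1.9, 0, 0, 0, 10, 0.0, 7.5, -2.5, 0, 0, 0, 10, 0.0, 9.3, -3.1, 0, 0, 0, 10]
```

Call:
drive_tool:
  rows: [0,1.9,-0.6,0,0,0,10,0,1.9,-0.6,0,0,0,10]

```text
clock: 22.98
eef_pos: [510.7, -97.4, 95.6]
tcp_rot: [-2.456, 1.563, 1.961]
contact_force: [-6.5, 3.7, 4.2]
opening: 0.174
```

```bash
python3 -c "
from h import *
st()
c=(.5,0.5);a,q=ang(c);print(a,q);print(gen(c,[a+k*1 for k in range(1,6)],95.7))
"
```

```text
t 22.975 loc [-22.7  51.8  95.6] F [-6.5  3.7  4.2] op 0.174 [ 0.34 -0.36  0.3 ]
155.66553283196643 56.30213139837603
[-0.1, 1.0, -0.1, 0, 0, 0, 10, -0.1, 1.9, -0.5, 0, 0, 0, 10, -0.1, 2.8, -0.9, 0, 0, 0, 10, -0.1, 3.7, -1.2, 0, 0, 0, 10, -0.1, 4.7, -1.5, 0, 0, 0, 10]
```

Call:
drive_tool:
  rows: [0,1.9,-0.6,0,0,0,10,0,2.8,-0.9,0,0,0,10,0,2.8,-0.9,0,0,0,10]

```text
clock: 23.35
eef_pos: [512.2, -97.2, 95.5]
tcp_rot: [-2.206, 1.561, 2.211]
contact_force: [-8.4, 2.8, 4.9]
opening: 0.171
```

```bash
python3 -c "
from h import *
st()
c=(.5,0.5);a,q=ang(c);print(a,q);pic(19,side=(300,120),top=(290,140))
"
```

```text
t 23.35 loc [-21.3  52.4  95.5] F [-8.4  2.8  4.9] op 0.171 [ 0.34 -0.34  0.46]
157.2157174423599 56.29253947016425
```

View pics/side19.png

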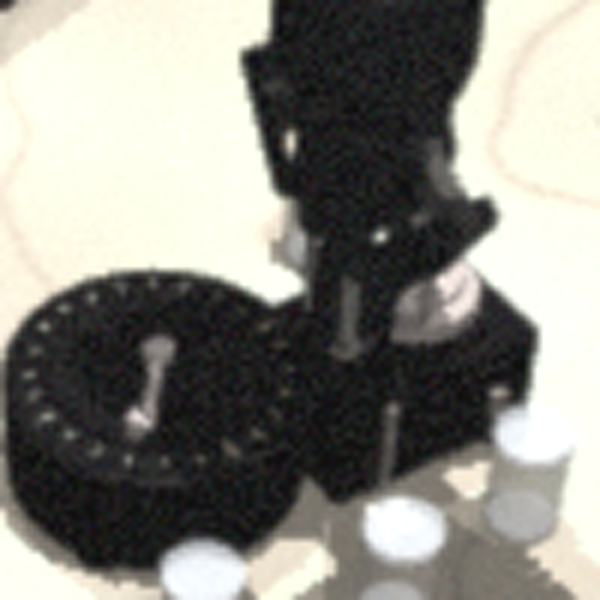

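View pics/top19.png

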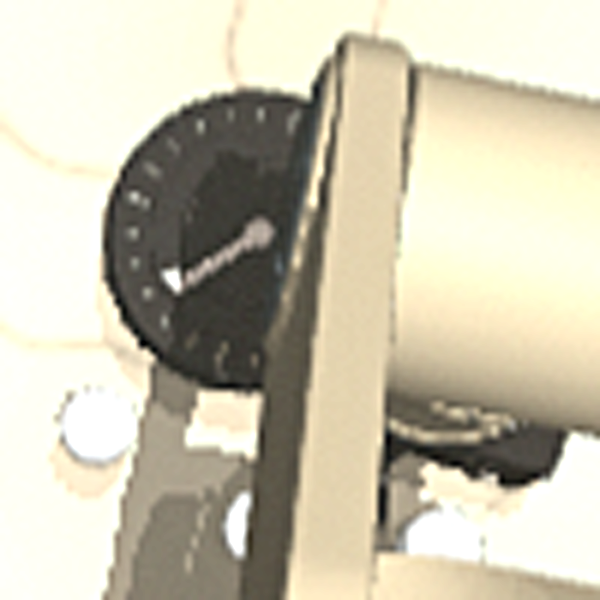

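Call:
drive_tool:
  rows: [0,1.5,-0.5,0,0,0,10,0,3,-0.9,0,0,0,10,0,3,-0.9,0,0,0,10]

```text
clock: 23.82
eef_pos: [513.8, -97.1, 95.4]
tcp_rot: [-2.016, 1.558, 2.401]
contact_force: [-8.1, 3.4, 6.4]
opening: 0.174
```

```bash
python3 -c "
from h import *
st()
c=(.5,0.5);a,q=ang(c);print(a,q,r.sense()['wrist_torque'])
"
```

```text
t 23.825 loc [-19.9  53.   95.4] F [-8.1  3.4  6.4] op 0.174 [ 0.34 -0.31  0.65]
158.7652958657461 56.324151125427534 [0.54202765 1.46225246 0.0156005 ]
```

Call:
drive_tool:
  rows: [0,0,0,0,0,0,17,0,0,0,0,0,0,35,0,0,0,0,0,0,40,-15,0,0,0,0,0,40,-40,0,0,0,0,0,40,-90,0,0,0,0,0,40,-130,0,0,0,0,0,40,-130,0,60,0,0,0,40,-130,0,120,0,0,0,40,-130,0,180,0,0,0,40]

```text
clock: 25.08
eef_pos: [462.4, -272.2, 226.1]
tcp_rot: [-2.057, 1.561, 2.361]
contact_force: [0.6, -0.2, 0.2]
opening: 0.402
```

Call:
drive_tool:
  rows: [-30,0,60,0,0,0,40,-30,0,120,0,0,0,40,-30,0,150,0,0,0,40,-30,0,150,0,0,0,40]

```text
clock: 25.58
eef_pos: [418.4, -418.4, 256.4]
tcp_rot: [-2.004, 1.563, 2.41]
contact_force: [0.0, 1.0, 0.1]
opening: 0.399
```

```bash
python3 -c "
from h import *
st()
pic(20,side=(300,120),top=(290,140))
"
```

```text
t 25.575 loc [ -15.6 -282.1  256.4] F [0.  1.  0.1] op 0.399 [ 0.21 -0.2   0.43]
```

View pics/side20.png

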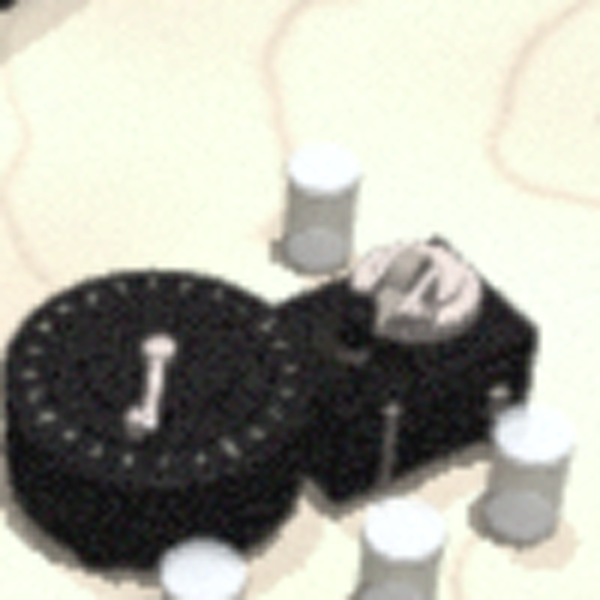

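View pics/top20.png

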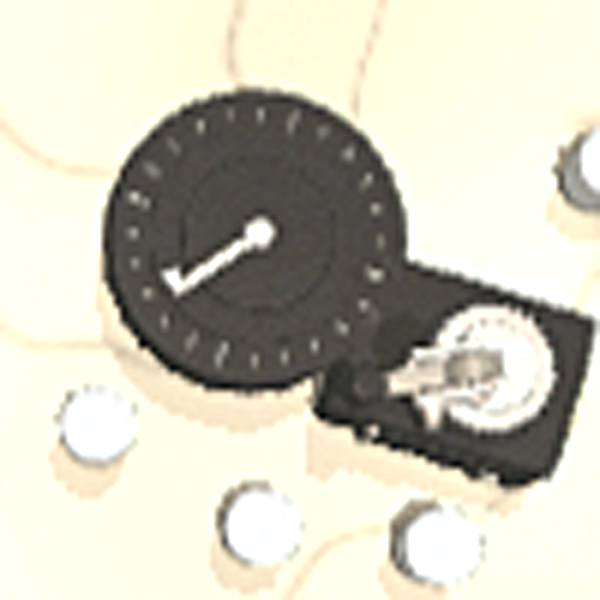

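```bash
python3 -c "
import cv2
a=cv2.imread('pics/top20.png')[200:340,130:300]; cv2.imwrite('pics/z.png',cv2.resize(a,None,fx=4,fy=4))
from h import *
f=lambda u,v,z:ray('top',crop(u,v,290,140,6),z)
c=f(258,231,70);p=f(180,291,69);s=f(171,277,74)
A=[np.degrees(np.arctan2(*(q-c)[1::-1])) for q in(p,s)];print(A,np.radians(A[0]-A[1])*40.5)
"
```

```text
[np.float64(127.85815077221916), np.float64(118.80847017892803)] 6.3968422655739445
```

View pics/z.png

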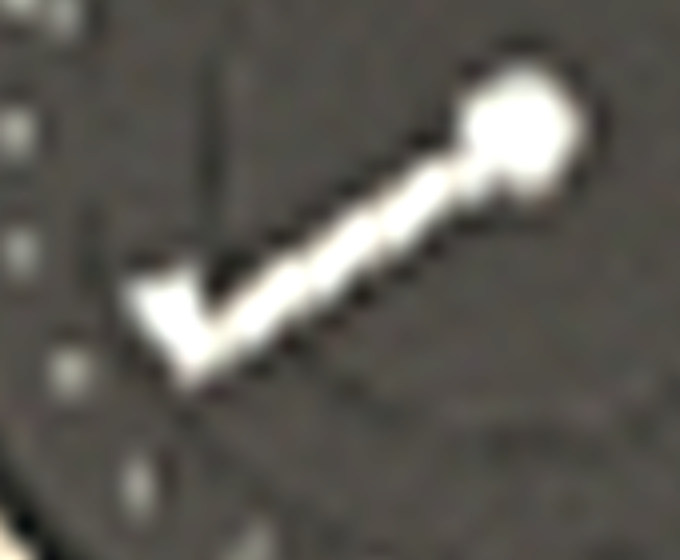

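```bash
python3 -c "
from h import *
st(); print(sign_off())"
```

```text
t 25.675 loc [ -15.7 -279.5  256. ] F [-0.8  0.  -0.1] op 0.401 [ 0.33 -0.27  0.48]
the job is handed in; nothing more can be done
None
```

The crank is latched and wound until the counter's pointer stands against the frame stop, and the job was handed in at about 25.7 s. No verdict was reported.

- **Unfolding:** I lifted the arm by its knob. Partway over, the grip slipped from the knob to the steel arm. I let go, pushed the knob over with the closed fingers and pressed it down into the latch. Pressing on it read 27 N with almost no give, and the knob stood upright in the picture.
- **Winding:** I gripped the knob at 20 N and wound about 879° (2.4 turns) clockwise. Near the stop I took small steps, and the highest force I read there was about 11 N, against the 35 N that would push the stop round.
- **Last checks:**
  - The top picture shows no gap between pointer and stop, and their points measured about 6.4 mm apart (limit 9.5 mm).
  - The stop is within a fraction of a pixel of where it started.
  - The crank is still swung out, and the canisters look unmoved.
  - The gripper is clear, with about 1 N or less read on it.
- **Less certain:**
  - In the last steps the tool still crept about 1.5 mm per call at a steady 8 N or so. I took that as give in the gearing and the grip, not movement of the stop, and the final picture agrees.
  - I did not check the tank, reel or clips again at the end, but the arm did not go near the tank or the clips and passed well above the reel.

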